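# Bench test of the mast winch control box

### The arm

A 6-joint arm with a two-finger parallel gripper is mounted at the origin on the work surface. World frame = base frame: x ahead of the robot, y to its left, z up, the work surface at z = 0. Lengths are in m, angles in rad, forces in N, time in s.
With the tool pointing down it reaches from about 0.35 to 0.925 m from the base axis. Payload 6.4 kg.
Tool frame: the origin (TCP) lies midway between the tips of the shut fingers; the grasp point (between the pads) lies 19 mm behind it; y points along the fingers, z is the direction in which the jaws open and shut, and the axes are right-handed (so a half turn about y gives the same grasp; the last joint's range is limited). The gripper opens to 85 mm and grips with 20 to 120 N. Pads are 22 mm wide; open, the fingers measure 114 mm over their backs; the gripper's body (76 mm by 85 mm) begins 54 mm behind the grasp point. The pads swing forward as they close: fully open they stand 13 mm farther back than shut.
Start: joints at [-1.413, 0.245, 1.558, -0, 1.339, -0.174], TCP at [0.212, -0.615, 0.206] pointing down, gripper open.
Joint ranges: [-3.13, 3.13], [-1.02, 2.26], [0.13, 2.54], [-0.95, 4.09], [0.21, 2.88], [-2.74, 2.74]. Speed limits (rad/s): [2.57, 2.57, 3.14, 3.14, 3.14, 3.14].

### API

Orientations are given as a unit quaternion [x, y, z, w].
In Python, from cell import env, capture gives the robot as it stands.
- The arm moves only by the tool servo_tool, never from a script. Its argument "moves" is a list of rows, each an object with "linear": the shift along the world's x, y, z in mm, a list of three; "turn": the turn about the world's z in rad. A call has 1 to 8 rows; each row shifts and turns the commanded pose from where the row before left it; what a row does not reach is not made up. A row lasts 1/12 s, in which the tool goes at most 41.7 mm and 7.16 degrees, less where a joint would pass 70% of its speed; a pose out of reach is approached as far as the arm can. A call is refused whole if a number of a shift passes 41.7 or a number of a turn 0.125, either way. A call with a gripper value outside its range is refused whole. "fingers" is the finger opening in mm, from 0 to 85.4, set as the call begins (left out, the last holds). The fingers move at their own pace and stop on an object; the grip force is fixed at half the most. Time passes only in rows, so rows that do not move let the fingers close. It gives the time, the measured TCP pose, the force and the opening at its end, in the units of the state.
- env.get_state(): the state, without advancing time (a new reading comes with each control period).
- capture(name): name is "side" or "top"; returns a dict with "color" (480x640x3 uint8, red, green, blue), "camera_matrix" (3x3 intrinsics, pixels), "R" (3x3) and "t" (3): a world point X has camera coordinates R X + t. Camera axes: x right, y down, z forward; pixel columns grow to the right and rows downward; lengths in m; the calibration is good to about 2 mm. A picture is of the moment at which its call begins. There is no depth.
- env.hand_in(): hands the job in, once; it reports no verdict.
The state is a dict: "clock": time; "joint_positions": joint angles; "qd": joint speeds; "joint_torque": joint torques, N m; "position": TCP position; "ee_rot": TCP orientation; "force": force on the tool from outside, world axes, zero at the start; "torque": the same for the moment, N m; "finger_gap": finger opening in m.
Only numpy, scipy, OpenCV 4.12 (cv2) and the standard library are available. Lean on these libraries where they do the work, as an engineer would, in place of code of your own. Each camera call takes 0.05 s, during which the arm holds its last target.

### The job

Bench-test the grey winch control box: first turn the orange ring of its shorting plug clockwise, all the way to the red locked mark, then take the red-headed key from the wooden block and put it fully home in the key switch, wiggling it gently past the sticky pins rather than forcing it. Turn the key a quarter clockwise to the green test mark and finish still holding it there, because the switch springs back when let go. Leave the black key, tin, pulley and crimping tool alone.

Things in the scene. Friction and masses are not known exactly. Their poses are not given: they have to be found in the camera images.
- control_box: Grey control box, 150 mm (its x) by 260 mm (its y) by 90 mm high, lying on its back, lid up, on a 190 x 300 x 4 mm green silicone pad; fixed. Origin at bench level under its centre; lid surface at 94 mm. On the lid: the orange ring at y = +65 mm, the key switch at y = -65 mm, and at x = +50 mm, y = 0 a green lamp 7 mm tall.
- ring (a joint): Angle of the orange plug ring in rad, growing clockwise seen from above: it starts somewhere between 0 and 0.55; 1.3 is fully locked, against a stop, where the white pointer on the ring meets the red mark on the lid (on the box's +x side of the ring). The ring stays where it is left; friction about 0.12 N m.
- ring_grip (a point): Point on the vertical axis of the ring, 123 mm above the bench. The ring is a ribbed orange cylinder 44 mm in diameter reaching from 100 to 124 mm above the bench; below it a fixed flange 53 mm across, above it the fixed black plug body 30 mm across, top at 131 mm. The point turns with the ring.
- keyway (a point): Centre of the keyway mouth, on the upward face (104 mm above the bench) of the key cylinder. z up; its own y is the long direction of the slot, its own x the short one; the point turns with the cylinder. Slot 11.6 x 5.2 mm, 34 mm deep, vertical, mouth bevelled by 1.8 mm; steel bezel 40 mm across, standing 10 mm above the lid.
- pins (a point): Middle of the three sticky pins inside the slot, at 8, 14 and 20 mm depth. They stick out from the slot's +y end by up to 4 mm, give way to about 3 N sideways each and stay back once pushed. A straight push on the key takes up to about 25 N; moving it 1 to 2 mm to and fro along the slot while pushing takes less.
- cylinder (a joint): Angle of the key cylinder in rad, growing clockwise seen from above: 0 at rest (slot along the box's x), stop at 1.571 (slot points to the green mark). A spring returns it to 0: 0.02 N m at rest, 0.09 N m at the stop. The key has about 0.15 rad of play in the slot.
- red_key: Red-headed key, about 35 g, standing blade down in the wooden block. Origin at the blade's tip, z up towards the head. Steel blade 4 mm (x) by 10 mm (y) by 25 mm long, its last 3.6 mm tapered; red head 12 mm (x) by 30 mm (y), from 25 to 57 mm above the tip. Fully home, the head's underside rests on the cylinder face. Both ways round (half a turn) fit.
- red_key_bow (a point): Point on the red key's axis in the middle of its head, 46 mm above the blade tip, axes as the key's.
- black_key: Bystander: a key of the same shape with a black head, in the other slot of the block.
- key_block: Wooden block 60 mm (x) by 160 mm (y) by 34 mm high, fixed; origin at bench level under its centre. Two slots, at y = +40 and -40 mm, each 7 x 13.5 mm (x, y), hold the keys with their shoulders on its top.
- tin: Bystander: round lidded aluminium tin, 69 mm across, 46 mm tall, origin under its centre.
- pulley: Bystander: white plastic pulley lying flat, 72 mm across, 22 mm thick, origin under its centre.
- crimper: Bystander: yellow-handled crimping tool lying flat, about 215 x 78 x 18 mm, origin on the bench between the handles.
There are look-alikes about, which are no part of the job. There is more than one size of the red_key; the one meant has the size given above.

How it is judged:
On the way, in this order (a step that is already met when the one before it is completed fails the run):
1. the orange ring is turned to its locked mark (value of joint ring above 1.2 rad), for 0.2 s.
2. the red key is fully home in the key switch, not yet turned (z of red_key in the frame of keyway below -0.022 m and horizontal distance between red_key and keyway below 0.004 m and value of joint cylinder below 0.4 rad), for 0.1 s.
3. the key is turned a quarter clockwise (value of joint cylinder above 1.3 rad), for 0.2 s.
At the end, for the whole second after the job is handed in: The gripper still holds the red key (over 1 N), which is within 4 mm of fully home and upright in the key switch, the cylinder is turned past 1.3 rad (a quarter is 1.571) and stays so for the last second, and the ring is within 0.1 rad of its locked mark (value of joint cylinder above 1.3 rad and value of joint ring above 1.2 rad and z of red_key in the frame of keyway below -0.021 m and horizontal distance between red_key and keyway below 0.004 m and angle between the z axis of red_key and the z axis of keyway, either way round below 0.15 rad and contact force between the fingers and red_key above 1 N); the arm keeps its last pose, push and grip.
It fails at once if the key is forced: over 80 N of contact between key and key switch before it is turned (contact force between red_key and control_box above 80 N and value of joint cylinder below 0.1 rad).
It fails at once if the black key is moved (distance of black_key from where it was at the start of the episode above 0.015 m).
It fails at once if the tin, pulley or crimping tool is moved (distance of any of tin, pulley, crimper from where it was at the start of the episode above 0.03 m).
It also fails if it takes over 72 s, if anything falls off the work surface, if the arm or the gripper's body presses on something with over 40 N, if the wrist force passes 120 N, or if a joint passes its speed limit or range.

## Working session

There is one attempt and no reset: what is moved stays moved. The work goes in short steps, Python scripts to look and compute and a tool call to move; the robot and the scene stay as the last step left them, time stands still between calls to the robot, and variables do not carry over. Pictures are saved under pics/ and viewed, and the job is handed in when it is done.

Besides the shell and the picture viewer there is one more tool, called after ">>>" by a JSON object that holds its "fn" and its "kwargs". servo_tool: Moves the arm, as the interface text tells. Its arguments: {"type":"object","properties":{"moves":{"type":"array"},"fingers":{"type":"number"}},"required":["moves"]}

```bash
mkdir -p pics; ls; python3 - <<'E'
from cell import env,capture
import cv2,pickle
for n in("top","side"):
    c=capture(n);cv2.imwrite(f"pics/{n}0.png",c["color"][:,:,::-1]);pickle.dump(c,open(f"{n}0.pkl","wb"))
    print(n,c["camera_matrix"],c["R"],c["t"])
print(env.get_state())
E
```

```text
pics
top [[476.06979057   0.         324.1292878 ]
 [  0.         476.06979057 239.97219075]
 [  0.           0.           1.        ]] [[ 1.80655355e-02 -9.99834529e-01  2.13336530e-03]
 [-9.88945854e-01 -1.81827870e-02 -1.47158025e-01]
 [ 1.47172465e-01  5.48705760e-04 -9.89110694e-01]] [0.06726856 0.55307373 1.09606332]
side [[490.85991667   0.         311.66429878]
 [  0.         490.85991667 240.77612342]
 [  0.           0.           1.        ]] [[ 0.96224705 -0.27217227 -0.00169446]
 [-0.15833406 -0.55469413 -0.81685051]
 [ 0.22138415  0.78628028 -0.57684693]] [-0.5137854   0.19452371  0.93222261]
{'clock': 0.1, 'joint_positions': array([-1.41314012e+00,  2.45691554e-01,  1.55889065e+00, -2.23487360e-05,
        1.33869660e+00, -1.74109903e-01]), 'qd': array([-9.26487065e-04,  1.98467333e-04, -3.36565481e-03,  6.57296387e-04,
       -3.60839465e-05,  7.40439022e-04]), 'joint_torque': array([-4.52827871e-04, -4.30670035e+01, -3.27129042e+01, -1.07566448e-04,
        2.83225425e-03, -2.37102071e-08]), 'position': array([ 0.21162123, -0.61401517,  0.20472504]), 'ee_rot': array([-0.11676436,  0.69799591, -0.69680354,  0.1167588 ]), 'force': array([-0.0393851 ,  0.20231062,  0.71803824]), 'torque': array([-0.02536905, -0.02353913,  0.04461311]), 'finger_gap': 0.08564943975776076}
```

View pics/top0.png

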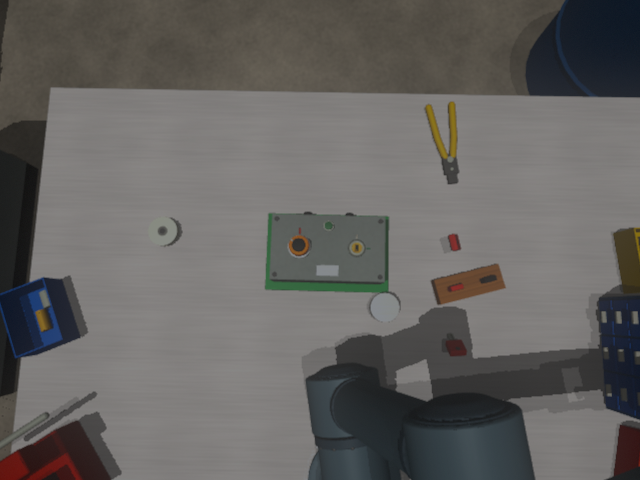

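View pics/side0.png

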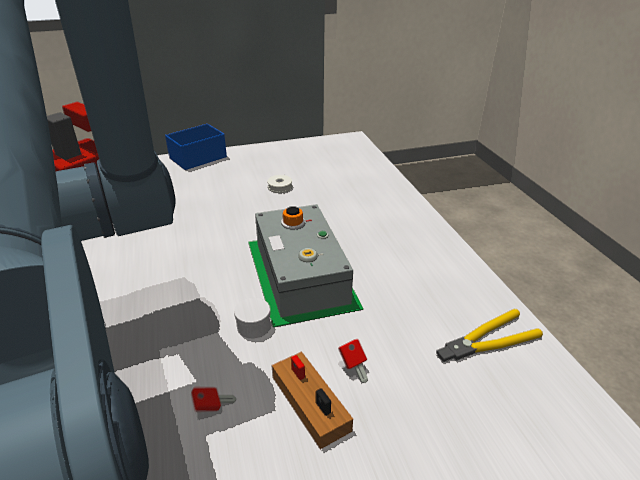

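The top view shows the box around (328,250), with the ring at (298,244) and the key switch at (357,247). The block holds the red key at (456,287) and the black key at (487,279). Two loose red look-alikes lie at (454,242) and (456,347). I'll enlarge these areas next.

```bash
cat > h.py <<'E'
import numpy as np,cv2,pickle
from cell import env,capture
def ray(c,uv):
    K,R,t=c["camera_matrix"],np.array(c["R"]),np.array(c["t"])
    d=R.T@np.linalg.inv(K)@np.array([uv[0],uv[1],1.]);return -R.T@t,d
def onz(c,uv,z):
    o,d=ray(c,uv);return o+d*(z-o[2])/d[2]
def tri(c1,u1,c2,u2):
    (o1,d1),(o2,d2)=ray(c1,u1),ray(c2,u2)
    A=np.stack([d1,-d2],1);s=np.linalg.lstsq(A,o2-o1,rcond=None)[0]
    a,b=o1+d1*s[0],o2+d2*s[1];return (a+b)/2,np.linalg.norm(a-b)
def proj(c,X):
    p=c["camera_matrix"]@(np.array(c["R"])@np.array(X)+np.array(c["t"]));return p[:2]/p[2]
def crop(c,x,y,w,h,s,fn):
    im=c["color"][y:y+h,x:x+w,::-1];cv2.imwrite(fn,cv2.resize(im,None,fx=s,fy=s,interpolation=cv2.INTER_CUBIC))
E
python3 - <<'E'
from h import *
T=pickle.load(open("top0.pkl","rb"));S=pickle.load(open("side0.pkl","rb"))
crop(T,260,200,136,100,5.8,"pics/tbox.png");crop(T,425,255,90,60,8,"pics/tblk.png")
crop(S,240,190,130,100,6,"pics/sbox.png");crop(S,260,340,100,110,5,"pics/sblk.png")
E
```

```text
(no output)
```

View pics/tbox.png

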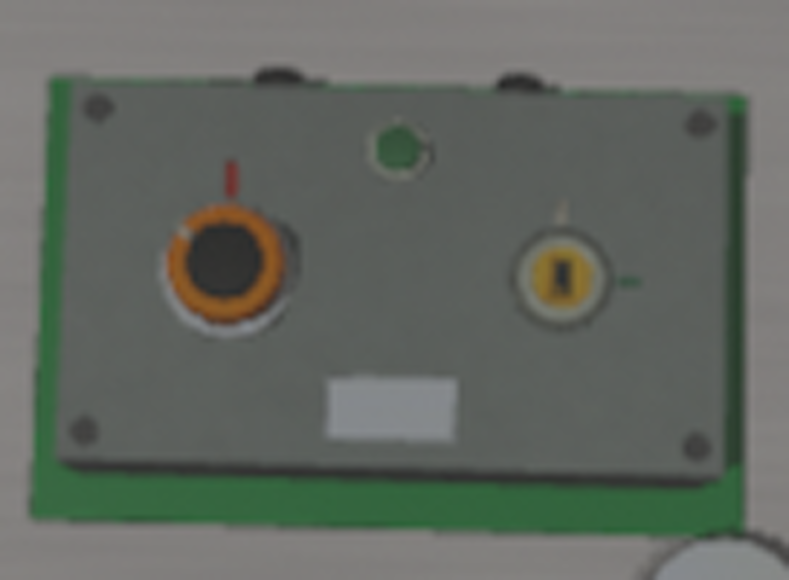

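View pics/tblk.png

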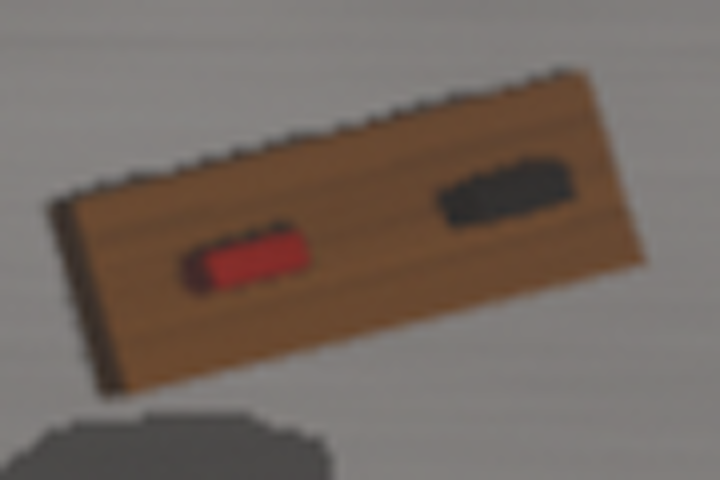

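View pics/sbox.png

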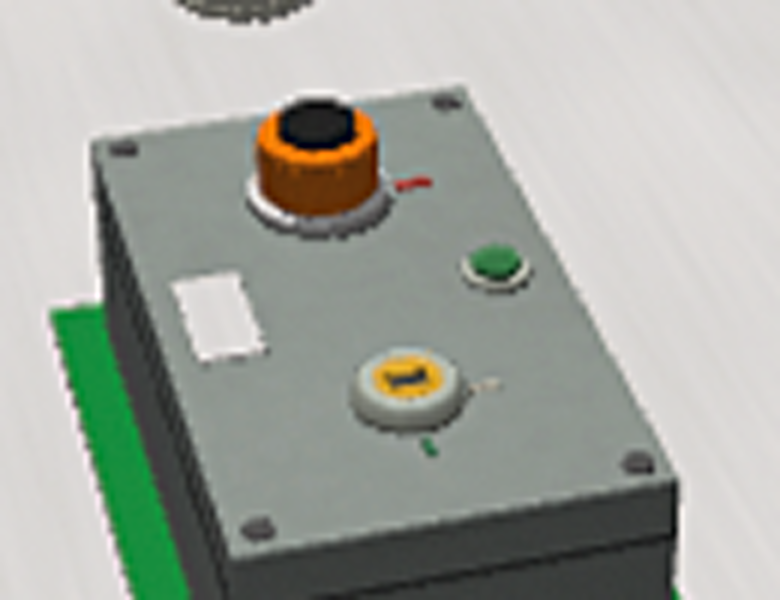

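View pics/sblk.png

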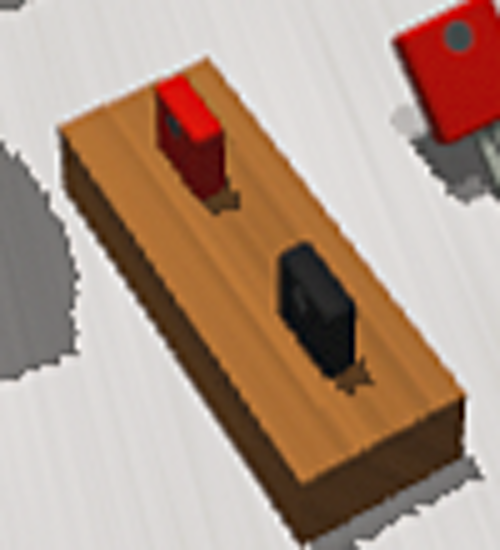

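```bash
python3 - <<'E'
from h import *
T=pickle.load(open("top0.pkl","rb"));S=pickle.load(open("side0.pkl","rb"))
def m(c,lo,hi,box):
    x,y,w,h=box;hsv=cv2.cvtColor(c["color"],cv2.COLOR_RGB2HSV);k=cv2.inRange(hsv,lo,hi)
    o=np.zeros_like(k);o[y:y+h,x:x+w]=k[y:y+h,x:x+w];return o
def big(k):
    cs=cv2.findContours(k,cv2.RETR_EXTERNAL,cv2.CHAIN_APPROX_NONE)[0];return max(cs,key=cv2.contourArea)
# yellow cylinder face
for c,box,n in((T,(340,230,35,35),"T"),(S,(295,240,30,30),"S")):
    k=m(c,(20,110,80),(35,255,255),box);ct=cv2.convexHull(big(k));e=cv2.minAreaRect(ct);print(n,"yel",k.sum()/255,e,onz(c,e[0],.104))
    eY=e[0]
    if n=="T":uT=eY
    else: print("tri",tri(T,uT,S,eY))
# ring
k=m(T,(5,130,80),(18,255,255),(280,225,40,40));h=cv2.convexHull(big(k));e=cv2.fitEllipse(h);print("ring",e,onz(T,e[0],.124))
# lid: grey mask hull via green pad excluded
def P(u,v):return ((u+.5)/5.8-.5+260,(v+.5)/5.8-.5+200)
q=[(73,83),(731,94),(722,480),(60,462)]
L=np.array([onz(T,P(*a),.094) for a in q]);print(L,L.mean(0),[np.linalg.norm(L[i]-L[(i+1)%4]) for i in range(4)])
sc=[(98,108),(700,124),(697,447),(84,431)]
L2=np.array([onz(T,P(*a),.094) for a in sc]);print(L2.mean(0)); d=L2[0]+L2[3]-L2[1]-L2[2];print("box yaw(y axis)",np.arctan2(d[1],d[0])-np.pi/2)
d=L[0]+L[3]-L[1]-L[2];print("yaw lid",np.arctan2(d[1],d[0])-np.pi/2)
d=L[0]+L[1]-L[2]-L[3];print("yaw lid x",np.arctan2(d[1],d[0]))
# block
k=m(T,(8,80,50),(18,255,255),(425,255,90,60));e=cv2.minAreaRect(big(k));b=[onz(T,p,.034) for p in cv2.boxPoints(e)]
print("block",e,np.mean(b,0),[np.linalg.norm(b[i]-b[(i+1)%4]) for i in range(4)],[np.arctan2(*(b[(i+1)%4]-b[i])[1::-1]) for i in range(2)])
for c,box,n in((T,(440,280,25,20),"T"),(S,(285,350,25,35),"S")):
    hsv=cv2.cvtColor(c["color"],cv2.COLOR_RGB2HSV)
    k=m(c,(0,180,60),(3,255,255),box)|m(c,(175,180,60),(180,255,255),box)
    v=hsv[:,:,2][k>0];th=(np.percentile(v,5)+np.percentile(v,95))/2;k2=((hsv[:,:,2]>th)&(k>0)).astype(np.uint8)*255
    e=cv2.minAreaRect(big(k2));b=[onz(c,p,.066) for p in cv2.boxPoints(e)];print(n,th,"key",e,np.mean(b,0),[np.linalg.norm(b[i]-b[(i+1)%4]) for i in range(2)],[np.arctan2(*(b[(i+1)%4]-b[i])[1::-1]) for i in range(2)])
    if n=="T":uT=e[0]
    else:print(tri(T,uT,S,e[0]))
E
```

```text
T yel 65.0 ((356.5, 247.5), (9.0, 9.0), 90.0) [0.52658354 0.00420133 0.104     ]
S yel 51.0 ((307.5, 252.0), (11.0, 6.0), 0.0) [0.52709481 0.00611481 0.104     ]
tri (array([0.52649616, 0.00428064, 0.10540548]), np.float64(0.00020238993779574932))
ring ((298.45233154296875, 245.00450134277344), (19.078479766845703, 19.37393569946289), 12.341645240783691) [0.52711033 0.13376714 0.124     ]
[[ 0.60210623  0.19753599  0.094     ]
 [ 0.60248778 -0.06266895  0.094     ]
 [ 0.45011694 -0.05903946  0.094     ]
 [ 0.45240955  0.1974638   0.094     ]] [0.52678013 0.06832284 0.094     ] [np.float64(0.26020521933705176), np.float64(0.15241406105930888), np.float64(0.2565135042937647), np.float64(0.14969669454844176)]
[0.52743292 0.06903271 0.094     ]
box yaw(y axis) -0.008214819764251757
yaw lid -0.003698492032067069
yaw lid x -0.011776011805360533
block ((468.4117736816406, 283.6470642089844), (25.223705291748047, 68.39505767822266), 75.96376037597656) [ 0.45451853 -0.26689823  0.034     ] [np.float64(0.1646264349721175), np.float64(0.0592933715297972), np.float64(0.16338050964535025), np.float64(0.05892593252388067)] [np.float64(-1.3100065639790301), np.float64(-2.9306337133561886)]Traceback (most recent call last):
  File "<stdin>", line 30, in <module>
    return _quantile_unchecked(
        a, q, axis, out, overwrite_input, method, keepdims, weights)
    return _ureduce(a,
                    func=_quantile_ureduce_func,
    ...<5 lines>...
                    overwrite_input=overwrite_input,
                    method=method)
    r = func(a, **kwargs)
    result = _quantile(arr,
                       quantiles=q,
    ...<2 lines>...
                       out=out,
                       weights=wgt)
    previous = arr[previous_indexes]
               ~~~^^^^^^^^^^^^^^^^^^
IndexError: index 0 is out of bounds for axis 0 with size 0
```

```bash
python3 - <<'E'
from h import *
T=pickle.load(open("top0.pkl","rb"));S=pickle.load(open("side0.pkl","rb"))
def up(c,x,y,w,h,s=8):
    return cv2.resize(c["color"][y:y+h,x:x+w],None,fx=s,fy=s,interpolation=cv2.INTER_CUBIC).astype(int)
def toP(x,y,s,u):return ((u[0]+.5)/s-.5+x,(u[1]+.5)/s-.5+y)
def rect(mask):
    cs=cv2.findContours(mask.astype(np.uint8),cv2.RETR_EXTERNAL,cv2.CHAIN_APPROX_NONE)[0];return cv2.minAreaRect(max(cs,key=cv2.contourArea))
x,y,s=440,278,8
def rep(c,b,z):
    b=np.array([onz(c,p,z) for p in b]);print(" ctr",b.mean(0),[round(np.linalg.norm(b[i]-b[(i+1)%4])*1e3,1) for i in range(4)],"dirs",[round(float(np.arctan2(*(b[(i+1)%4]-b[i])[1::-1])),3) for i in range(2)])
res={}
for n,c,(x,y,w,h) in(("T",T,(440,278,30,20)),("S",S,(285,350,25,35))):
    a=up(c,x,y,w,h);r=a[...,0];red=(r-a[...,1]>50)
    print(n,np.percentile(r[red],[5,25,50,75,95]))
    th=110 if n=="T" else 190
    R=rect(red&(r>th));bp=[toP(x,y,s,p) for p in cv2.boxPoints(R)];print(R[1]);rep(c,bp,.066);res[n]=np.mean(bp,0)
    cv2.imwrite(f"pics/k{n}.png",np.hstack([a.astype(np.uint8)[...,::-1],np.repeat(((red&(r>th))*255).astype(np.uint8)[...,None],3,2)]))
print("tri key top",tri(T,res["T"],S,res["S"]))
# slot (dark on yellow)
for n,c,(x,y,w,h) in(("T",T,(346,236,22,22)),("S",S,(295,240,26,24))):
    a=up(c,x,y,w,h);yel=(a[...,0]-a[...,2]>45)
    H=cv2.convexHull(np.argwhere(yel)[:,::-1].astype(np.int32));hm=np.zeros(yel.shape,np.uint8);cv2.fillConvexPoly(hm,H,1)
    g=a.sum(2);e=cv2.fitEllipse(H);p=toP(x,y,8,e[0]);print(n,"face",e,onz(c,p,.104))
    in_=cv2.erode(hm,np.ones((9,9)))>0;d=in_&(g<np.percentile(g[in_],50)*.6)
    R=rect(d);rep(c,[toP(x,y,8,q) for q in cv2.boxPoints(R)],.104);res[n]=toP(x,y,8,e[0])
print("tri",tri(T,res["T"],S,res["S"]))
E
```

```text
T [102. 114. 125. 130. 133.]
(36.34130096435547, 98.80475616455078)
 ctr [ 0.44372832 -0.23061475  0.066     ] [np.float64(28.7), np.float64(10.3), np.float64(28.7), np.float64(10.3)] dirs [-1.318, -2.926]
S [ 81. 158. 173. 179. 217.]
(119.37852478027344, 45.258628845214844)
 ctr [ 0.44376696 -0.23002678  0.066     ] [np.float64(10.4), np.float64(30.0), np.float64(10.1), np.float64(29.7)] dirs [0.504, -1.314]
tri key top (array([ 0.44371808, -0.2305143 ,  0.06634579]), np.float64(2.7294776487647834e-05))
T face ((87.13346099853516, 94.0803451538086), (82.00861358642578, 84.05793762207031), 129.08651733398438) [0.52698423 0.00430762 0.104     ]
 ctr [0.5277174  0.00435107 0.104     ] [np.float64(2.8), np.float64(7.7), np.float64(2.8), np.float64(7.7)] dirs [-1.552, -3.134]
S face ((103.75330352783203, 102.97753143310547), (61.46314239501953, 100.27925872802734), 88.6670150756836) [0.52676451 0.00467423 0.104     ]
 ctr [0.526409   0.00432096 0.104     ] [np.float64(13.2), np.float64(6.6), np.float64(13.2), np.float64(6.6)] dirs [0.104, -1.704]
tri (array([0.52681468, 0.00434736, 0.10425442]), np.float64(0.00027166278759073253))
```

View pics/kT.png

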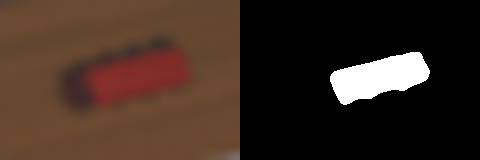

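The key top triangulates to (0.4437,-0.2305,0.0663), and its head measures about 29–30 mm, both as specified. The keyway is at (0.5268,0.0043,0.1043) against 0.104 expected. Ring and keyway are 129.6 mm apart against the 130 mm given.

```bash
cat >> h.py <<'E'
from scipy.spatial.transform import Rotation as Ro
def st():
    s=env.get_state();M=Ro.from_quat(s["ee_rot"]).as_matrix()
    print("t",round(s["clock"],2),"p",np.round(s["position"]*1e3,1),"jawyaw",round(float(np.arctan2(M[1,2],M[0,2])),3),"tooly",np.round(M[:,1],3),"F",np.round(s["force"],1),"Tq",np.round(s["torque"],2),"gap",round(s["finger_gap"]*1e3,1),"q",np.round(s["joint_positions"],2))
    return s
E
python3 -c "
from h import *
st()"
```

```text
t 0.1 p [ 211.6 -614.   204.7] jawyaw -1.239 tooly [-0.     0.002 -1.   ] F [-0.   0.2  0.7] Tq [-0.03 -0.02  0.04] gap 85.6 q [-1.41  0.25  1.56 -0.    1.34 -0.17]
```

>>> {"fn": "servo_tool", "kwargs": {"moves": [{"linear": [20,40,10],"turn": 0.1}], "fingers": 70}}

```text
clock: 0.18
position: [0.227, -0.5801, 0.211]
ee_rot: [-0.151, 0.692, -0.689, 0.15]
force: [0.3, 0.4, 0.7]
finger_gap: 0.0756
```

```bash
python3 -c "
from h import *
st()"
```

```text
t 0.18 p [ 227.  -580.1  211. ] jawyaw -1.142 tooly [-0.002  0.004 -1.   ] F [0.3 0.4 0.7] Tq [ 0.01 -0.05 -0.05] gap 75.6 q [-1.38  0.18  1.62 -0.    1.34 -0.24]
```

>>> {"fn": "servo_tool", "kwargs": {"moves": [{"linear": [13,30,0],"turn": 0.05},{"linear": [13,30,0],"turn": 0.05},{"linear": [13,30,0],"turn": 0.05},{"linear": [13,30,0],"turn": 0.05},{"linear": [13,30,0],"turn": 0.05},{"linear": [13,30,0],"turn": 0.05},{"linear": [13,30,0],"turn": 0.05},{"linear": [13,30,0],"turn": 0.05}]}}

```text
clock: 0.85
position: [0.3341, -0.3364, 0.2143]
ee_rot: [-0.286, 0.647, -0.646, 0.286]
force: [0.3, -0.7, 0.3]
finger_gap: 0.0703
```

>>> {"fn": "servo_tool", "kwargs": {"moves": [{"linear": [13,30,0],"turn": 0.05},{"linear": [13,30,0],"turn": 0.05},{"linear": [13,30,0],"turn": 0.05},{"linear": [13,30,0],"turn": 0.05},{"linear": [13,30,0],"turn": 0.05},{"linear": [13,30,0],"turn": 0.05},{"linear": [13,30,0],"turn": 0.05},{"linear": [13,30,0],"turn": 0.05}]}}

```text
clock: 1.52
position: [0.438, -0.0965, 0.2145]
ee_rot: [-0.409, 0.577, -0.577, 0.409]
force: [1.0, -0.6, 0.9]
finger_gap: 0.0701
```

>>> {"fn": "servo_tool", "kwargs": {"moves": [{"linear": [12,30,0],"turn": 0.05},{"linear": [12,30,0],"turn": 0.05},{"linear": [12,30,0],"turn": 0.05},{"linear": [12,30,0],"turn": 0.05},{"linear": [12,30,0],"turn": 0.05},{"linear": [12,30,0],"turn": 0.05},{"linear": [12,30,0],"turn": 0.05},{"linear": [0,0,0],"turn": 0}]}}

```text
clock: 2.18
position: [0.5225, 0.1159, 0.2144]
ee_rot: [-0.504, 0.496, -0.495, 0.505]
force: [-0.3, 0.6, -0.6]
finger_gap: 0.0699
```

```bash
python3 -c "
from h import *
st()"
```

```text
t 2.18 p [522.5 115.9 214.4] jawyaw 0.017 tooly [-0.     0.002 -1.   ] F [-0.3  0.6 -0.6] Tq [0.05 0.04 0.03] gap 69.9 q [ 0.01 -0.03  1.84  0.    1.33 -0.01]
```

>>> {"fn": "servo_tool", "kwargs": {"moves": [{"linear": [3,9,0],"turn": 0.05},{"linear": [2,9,0],"turn": 0.05},{"linear": [0,0,-20],"turn": 0},{"linear": [0,0,-20],"turn": 0},{"linear": [0,0,-20],"turn": 0},{"linear": [0,0,0],"turn": 0},{"linear": [0,0,0],"turn": 0}]}}

```text
clock: 2.77
position: [0.5258, 0.1295, 0.1537]
ee_rot: [0.528, -0.472, 0.471, -0.526]
force: [0.4, -0.7, 0.8]
finger_gap: 0.0701
```

```bash
python3 -c "
from h import *
st()
for n in('top','side'):
    c=capture(n)
    x,y=(230,170) if n=='top' else (220,130)
    crop(c,x,y,200,150,4,f'pics/r1{n}.png')
"
```

```text
t 2.77 p [525.8 129.5 153.7] jawyaw 0.111 tooly [-0.003 -0.    -1.   ] F [ 0.4 -0.7  0.8] Tq [ 0.03 -0.02  0.04] gap 70.1 q [ 0.03  0.05  1.88 -0.    1.22 -0.08]
```

View pics/r1side.png

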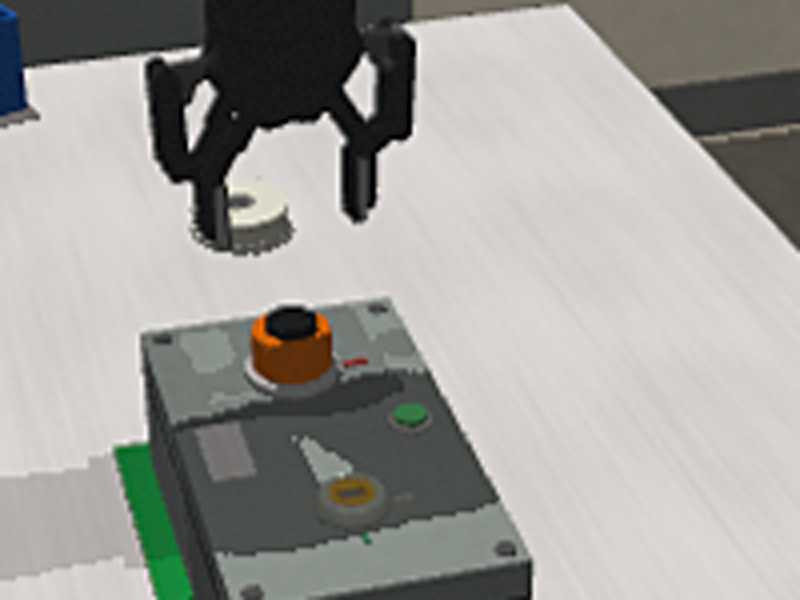

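The side view shows the gripper above the orange ring, with its tips at crop (210,245) and (358,215) and the ring at (292,340). I'll correct by a few mm and descend.

>>> {"fn": "servo_tool", "kwargs": {"moves": [{"linear": [1.5,4.5,0],"turn": 0},{"linear": [0,0,-10],"turn": 0},{"linear": [0,0,-10],"turn": 0},{"linear": [0,0,-10],"turn": 0},{"linear": [0,0,-10],"turn": 0},{"linear": [0,0,-10],"turn": 0},{"linear": [0,0,0],"turn": 0},{"linear": [0,0,0],"turn": 0}]}}

```text
clock: 3.53
position: [0.5277, 0.1342, 0.1036]
ee_rot: [0.528, -0.472, 0.471, -0.526]
force: [0.3, -0.5, 0.2]
finger_gap: 0.0702
```

>>> {"fn": "servo_tool", "kwargs": {"moves": [{"linear": [0,0,0],"turn": 0},{"linear": [0,0,0],"turn": 0},{"linear": [0,0,0],"turn": 0},{"linear": [0,0,0],"turn": 0},{"linear": [0,0,0],"turn": 0}], "fingers": 50}}

```text
clock: 3.95
position: [0.5287, 0.1343, 0.1052]
ee_rot: [-0.527, 0.471, -0.472, 0.527]
force: [-0.2, -0.2, -0.5]
finger_gap: 0.0503
```

```bash
python3 -c "
from h import *
st()
for n in('top','side'):
    c=capture(n)
    x,y=(230,170) if n=='top' else (220,130)
    crop(c,x,y,200,150,4,f'pics/r2{n}.png')
"
```

```text
t 3.95 p [528.7 134.3 105.2] jawyaw 0.111 tooly [ 0.001  0.    -1.   ] F [-0.2 -0.2 -0.5] Tq [ 0.   -0.02 -0.  ] gap 50.3 q [ 0.04  0.12  1.9   0.    1.12 -0.07]
```

View pics/r2side.png

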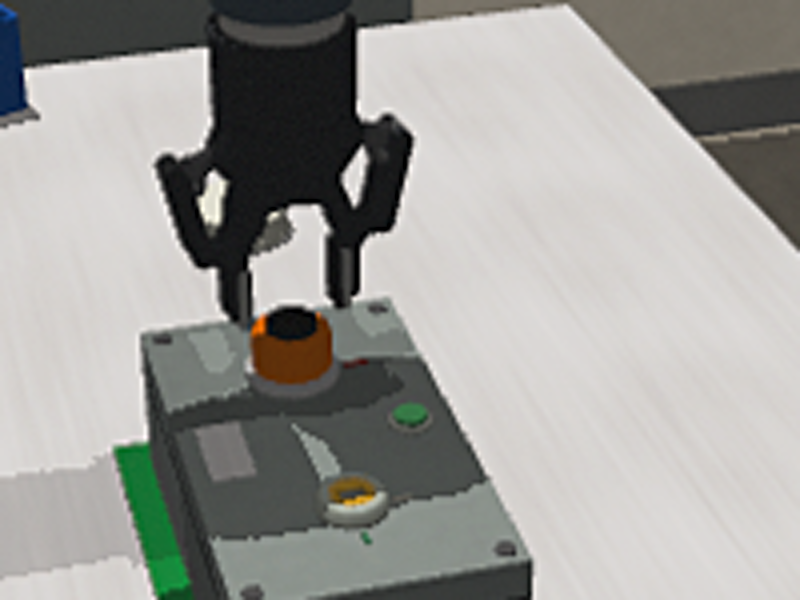

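```bash
python3 -c "
from h import *
s=st();s2=st()
c=capture('side');d=capture('top')
p=s['position'];j=np.array([np.cos(.11),np.sin(.11),0])
for k in(-.025,.025):
  for dz in(0,.006,.02):
    for n,cc,o,x in(('s',c,(220,130),0),('t',d,(230,170),0)):
        u=proj(cc,p+j*k+np.array([0,0,dz]));print(n,k,dz,(u-np.array(o))*4)
"
```

```text
t 4.05 p [528.5 134.3 105. ] jawyaw 0.111 tooly [ 0.  0. -1.] F [ 0.7  0.4 -0.9] Tq [0.01 0.01 0.02] gap 50.0 q [ 0.04  0.12  1.9   0.    1.12 -0.07]
t 4.05 p [528.5 134.3 105. ] jawyaw 0.111 tooly [ 0.  0. -1.] F [ 0.7  0.4 -0.9] Tq [0.01 0.01 0.02] gap 50.0 q [ 0.04  0.12  1.9   0.    1.12 -0.07]
s -0.025 0 [249.04177534 363.63018192]
t -0.025 0 [278.36358184 346.13372042]
s -0.025 0.006 [248.6475247  354.49206379]
t -0.025 0.006 [277.83727811 344.91894872]
s -0.025 0.02 [247.71773476 332.94097565]
t -0.025 0.02 [276.586025   342.03090756]
s 0.025 0 [333.22315957 345.28927753]
t 0.025 0 [270.8916842  258.33960573]
s 0.025 0.006 [333.09964399 336.22080048]
t 0.025 0.006 [270.32745918 256.64521013]
s 0.025 0.02 [332.80839166 314.83714185]
t 0.025 0.02 [268.98622341 252.61741291]
```

View pics/r2top.png

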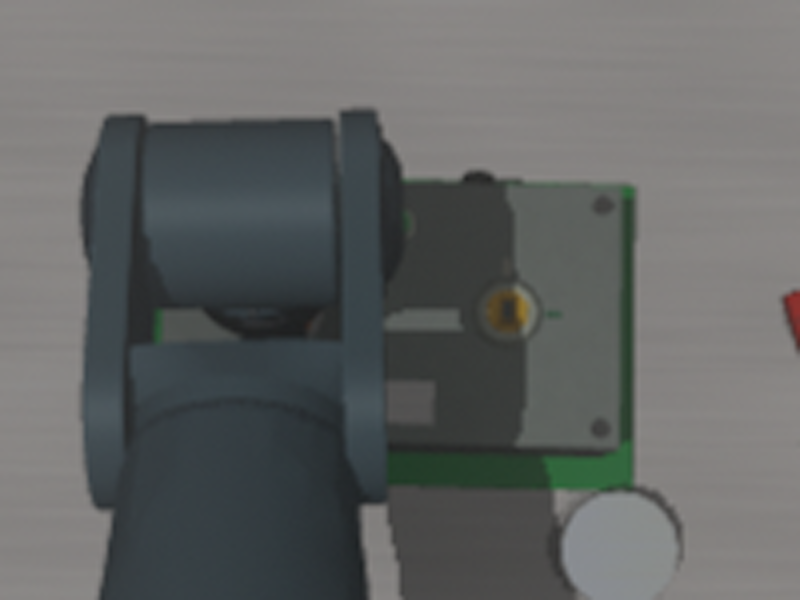

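```bash
python3 -c "
from h import *
c=capture('side')
def atline(uv,y):
    o,d=ray(c,(uv[0]/4+220,uv[1]/4+130));return o+d*(y-o[1])/d[1]
for y in(.124,.134,.144,.154):
  print(y,atline((235,325),y-.003),atline((340,305),y+.003), 'r1',atline((210,245),y-.008),atline((358,218),y))
crop(c,260,180,66,50,12,'pics/z.png')
"
```

```text
0.124 [0.49473159 0.121      0.13793544] [0.554926   0.127      0.13697939] r1 [0.4825463  0.116      0.19177714] [0.56456737 0.124      0.19109767]
0.134 [0.49671734 0.131      0.13163874] [0.55757328 0.137      0.13071433] r1 [0.484405  0.126     0.1860559] [0.56733203 0.134      0.18542028]
0.144 [0.49870309 0.141      0.12534204] [0.56022055 0.147      0.12444927] r1 [0.48626369 0.136      0.18033465] [0.5700967  0.144      0.17974288]
0.154 [0.50068884 0.151      0.11904534] [0.56286783 0.157      0.11818421] r1 [0.48812239 0.146      0.17461341] [0.57286137 0.154      0.17406548]
```

View pics/z.png

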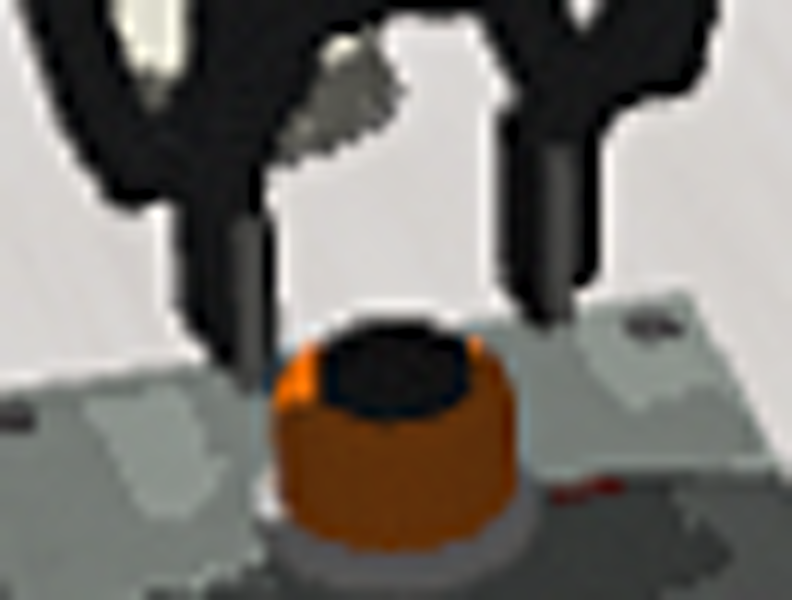

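The side view puts the fingertips near z≈130 (12x crop (250,390) and (555,325)), higher than the reported TCP of 105 suggests. A light close will show whether the pads meet the 44 mm ring.

>>> {"fn": "servo_tool", "kwargs": {"moves": [{"linear": [0,0,0],"turn": 0},{"linear": [0,0,0],"turn": 0},{"linear": [0,0,0],"turn": 0},{"linear": [0,0,0],"turn": 0}], "fingers": 40}}

```text
clock: 4.53
position: [0.5284, 0.1343, 0.1048]
ee_rot: [-0.527, 0.471, -0.471, 0.527]
force: [0.9, 0.6, -0.0]
finger_gap: 0.0398
```

>>> {"fn": "servo_tool", "kwargs": {"moves": [{"linear": [0,0,0],"turn": 0},{"linear": [0,0,0],"turn": 0},{"linear": [0,0,0],"turn": 0},{"linear": [0,0,0],"turn": 0}], "fingers": 56}}

```text
clock: 4.87
position: [0.5284, 0.1343, 0.1048]
ee_rot: [0.527, -0.471, 0.472, -0.527]
force: [-0.0, 0.3, -0.1]
finger_gap: 0.0558
```

>>> {"fn": "servo_tool", "kwargs": {"moves": [{"linear": [0,0,-3],"turn": 0},{"linear": [0,0,-3],"turn": 0},{"linear": [0,0,-3],"turn": 0},{"linear": [0,0,0],"turn": 0}]}}

```text
clock: 5.2
position: [0.5277, 0.1343, 0.0947]
ee_rot: [0.527, -0.472, 0.471, -0.527]
force: [-1.1, -0.6, -0.1]
finger_gap: 0.056
```

```bash
python3 -c "
from h import *
s=st()
c=capture('side')
crop(c,260,180,66,50,12,'pics/z2.png')
"
```

```text
t 5.2 p [527.7 134.3  94.7] jawyaw 0.111 tooly [-0.002 -0.    -1.   ] F [-1.1 -0.6 -0.1] Tq [ 0.03  0.02 -0.02] gap 56.0 q [ 0.04  0.13  1.91 -0.    1.11 -0.07]
```

View pics/z2.png

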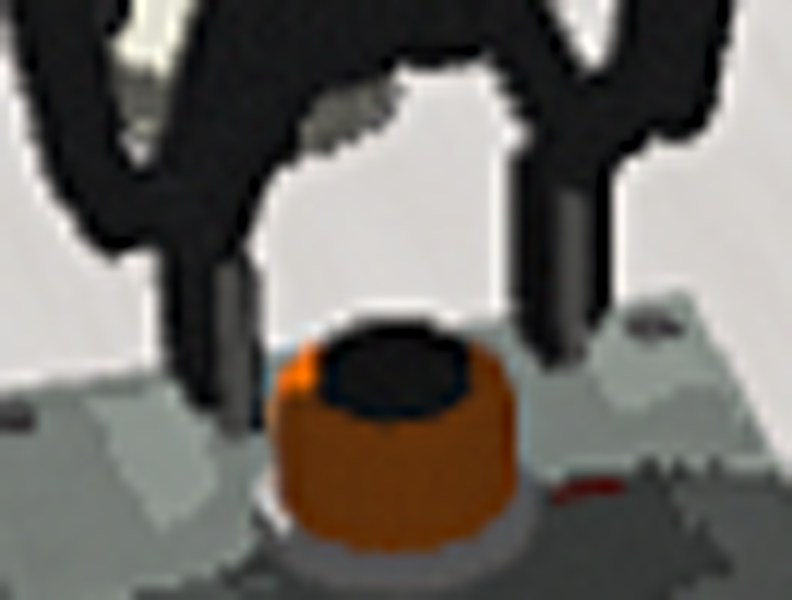

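```bash
python3 -c "
from h import *
c=pickle.load(open('side0.pkl','rb'))
for P in((.5,.123,.1),(.5,.123,.115),(.5,.123,.125),(.5,.134,.115),(.505,.134,.124),(.527,.112,.1),(.5265,.134,.131),(.5275,.156,.124),(.555,.126,.115),(.555,.126,.125)): print(P,(proj(c,P)-[260,180])*12)
"
```

```text
(0.5, 0.123, 0.1) [258.974296   541.18483922]
(0.5, 0.123, 0.115) [255.9244986  472.42384436]
(0.5, 0.123, 0.125) [253.8638338  425.96391839]
(0.5, 0.134, 0.115) [242.53527316 441.25875666]
(0.505, 0.134, 0.124) [267.31429121 395.66501957]
(0.527, 0.112, 0.1) [416.21468299 550.6882229 ]
(0.5265, 0.134, 0.131) [380.46853274 346.07050476]
(0.5275, 0.156, 0.124) [358.31749031 318.00893355]
(0.555, 0.126, 0.115) [542.93643328 419.69182946]
(0.555, 0.126, 0.125) [542.4335167  373.57487142]
```

>>> {"fn": "servo_tool", "kwargs": {"moves": [{"linear": [0,0,-3],"turn": 0},{"linear": [0,0,-3],"turn": 0},{"linear": [0,0,-3],"turn": 0},{"linear": [0,0,0],"turn": 0}]}}

```text
clock: 5.58
position: [0.5278, 0.1343, 0.0859]
ee_rot: [0.527, -0.472, 0.471, -0.527]
force: [-0.8, -0.8, -0.2]
finger_gap: 0.0561
```

>>> {"fn": "servo_tool", "kwargs": {"moves": [{"linear": [0,0,-2],"turn": 0},{"linear": [0,0,-2],"turn": 0},{"linear": [0,0,-2],"turn": 0},{"linear": [0,0,0],"turn": 0}]}}

```text
clock: 5.92
position: [0.5281, 0.1343, 0.0803]
ee_rot: [0.527, -0.472, 0.471, -0.527]
force: [1.2, -0.4, -0.9]
finger_gap: 0.0558
```

```bash
python3 -c "
from h import *
s=st()
c=capture('side')
crop(c,260,180,66,50,12,'pics/z3.png')
"
```

```text
t 5.92 p [528.1 134.3  80.3] jawyaw 0.111 tooly [-0.001 -0.    -1.   ] F [ 1.2 -0.4 -0.9] Tq [0.01 0.03 0.01] gap 55.8 q [ 0.04  0.15  1.91 -0.    1.08 -0.07]
```

View pics/z3.png

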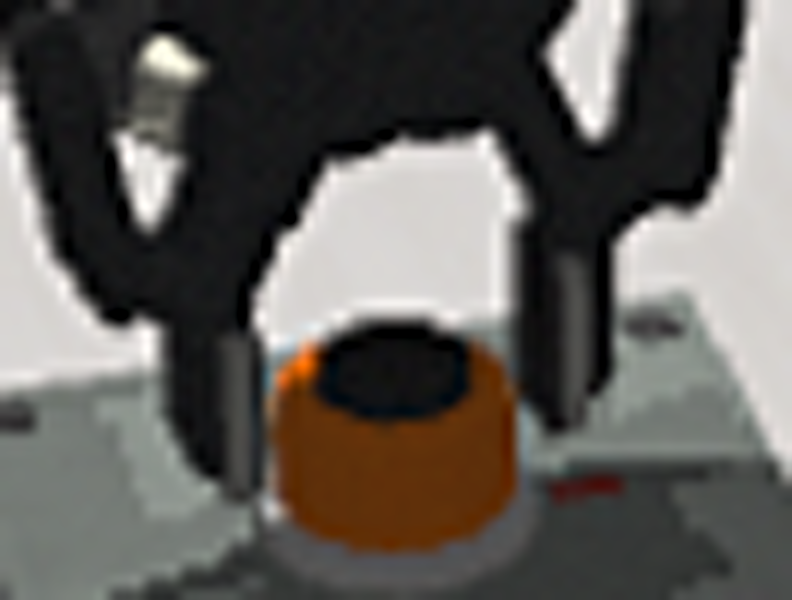

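The fingertips are now at 12x crop (240,500) and (565,430), straddling the ring at roughly z≈0.11. Closing now tests whether they are on it.

>>> {"fn": "servo_tool", "kwargs": {"moves": [{"linear": [0,0,0],"turn": 0},{"linear": [0,0,0],"turn": 0},{"linear": [0,0,0],"turn": 0},{"linear": [0,0,0],"turn": 0}], "fingers": 38}}

```text
clock: 6.3
position: [0.5289, 0.1344, 0.0813]
ee_rot: [-0.527, 0.471, -0.472, 0.527]
force: [0.2, 0.4, 2.6]
finger_gap: 0.0415
```

```bash
python3 -c "
from h import *
s=st()
c=capture('side')
crop(c,260,180,66,50,12,'pics/z4.png')
"
```

```text
t 6.3 p [528.9 134.4  81.3] jawyaw 0.111 tooly [ 0.001  0.    -1.   ] F [0.2 0.4 2.6] Tq [0.03 0.02 0.02] gap 41.5 q [ 0.04  0.15  1.91  0.    1.08 -0.07]
```

View pics/z4.png

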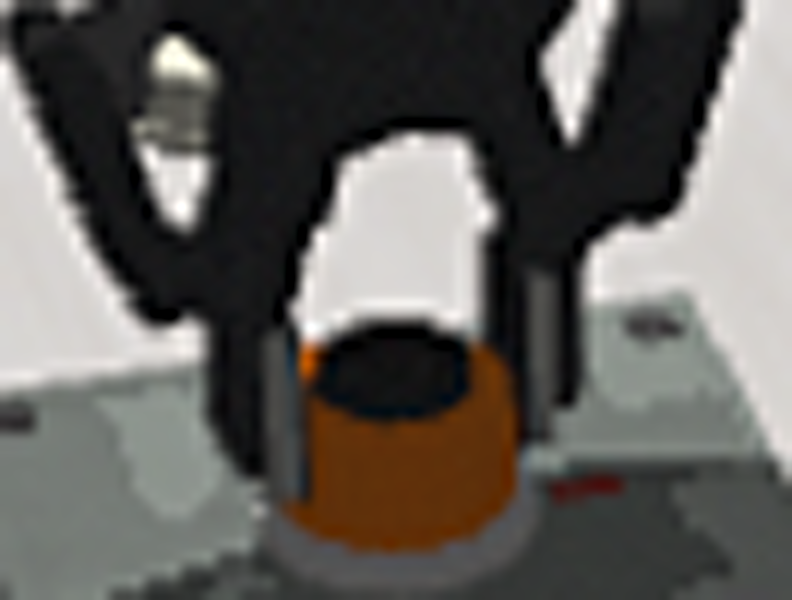

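The gap stopped at 41.5 mm, the left finger overlaps the ring's front at (290,490), and there is no side force, so the ring is gripped. Now I'll turn it clockwise.

>>> {"fn": "servo_tool", "kwargs": {"moves": [{"linear": [0,0,0],"turn": -0.1},{"linear": [0,0,0],"turn": -0.1},{"linear": [0,0,0],"turn": -0.1},{"linear": [0,0,0],"turn": -0.1},{"linear": [0,0,0],"turn": 0}]}}

```text
clock: 6.77
position: [0.5284, 0.1344, 0.0813]
ee_rot: [-0.422, 0.567, -0.567, 0.422]
force: [-3.4, 0.4, 5.0]
finger_gap: 0.0417
```

```bash
python3 -c "
from h import *
s=st()
c=capture('side')
crop(c,260,180,66,50,12,'pics/z5.png')
"
```

```text
t 6.77 p [528.4 134.4  81.3] jawyaw -0.291 tooly [-0.  0. -1.] F [-3.4  0.4  5. ] Tq [ 0.02  0.33 -0.15] gap 41.7 q [0.04 0.15 1.91 0.   1.08 0.33]
```

View pics/z5.png

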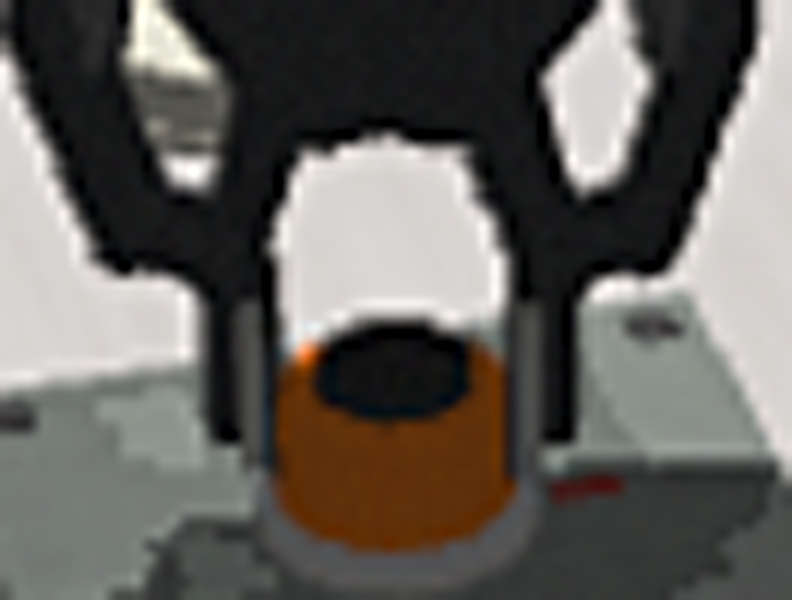

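The wrist moment of about -0.15 N m matches the ring friction, and both pads hug the ring at crop (265,460) and (515,460). Continuing the turn.

>>> {"fn": "servo_tool", "kwargs": {"moves": [{"linear": [0,0,0],"turn": -0.1},{"linear": [0,0,0],"turn": -0.1},{"linear": [0,0,0],"turn": -0.1},{"linear": [0,0,0],"turn": -0.1},{"linear": [0,0,0],"turn": 0}]}}

```text
clock: 7.23
position: [0.5281, 0.1346, 0.0813]
ee_rot: [-0.302, 0.64, -0.639, 0.301]
force: [-4.2, -0.2, 7.0]
finger_gap: 0.0421
```

```bash
python3 -c "
from h import *
s=st()"
```

```text
t 7.23 p [528.1 134.6  81.3] jawyaw -0.691 tooly [-0.001  0.    -1.   ] F [-4.2 -0.2  7. ] Tq [ 0.06  0.52 -0.17] gap 42.1 q [0.04 0.15 1.91 0.   1.08 0.73]
```

>>> {"fn": "servo_tool", "kwargs": {"moves": [{"linear": [0,0,0],"turn": -0.05},{"linear": [0,0,0],"turn": -0.05},{"linear": [0,0,0],"turn": 0}]}}

```text
clock: 7.48
position: [0.528, 0.1347, 0.0813]
ee_rot: [-0.27, 0.654, -0.653, 0.269]
force: [-4.3, 1.3, 6.5]
finger_gap: 0.0415
```

```bash
python3 -c "
from h import *
s=st()"
```

```text
t 7.48 p [528.  134.7  81.3] jawyaw -0.789 tooly [-0.001  0.    -1.   ] F [-4.3  1.3  6.5] Tq [ 0.13  0.66 -0.15] gap 41.5 q [0.04 0.15 1.91 0.   1.08 0.83]
```

>>> {"fn": "servo_tool", "kwargs": {"moves": [{"linear": [0,0,0],"turn": -0.04},{"linear": [0,0,0],"turn": -0.04},{"linear": [0,0,0],"turn": 0}]}}

```text
clock: 7.73
position: [0.5279, 0.1347, 0.0813]
ee_rot: [-0.244, 0.664, -0.663, 0.244]
force: [-4.4, 2.1, 6.5]
finger_gap: 0.0419
```

```bash
python3 -c "
from h import *
s=st()"
```

```text
t 7.73 p [527.9 134.7  81.3] jawyaw -0.866 tooly [-0.001  0.    -1.   ] F [-4.4  2.1  6.5] Tq [0.22 0.64 0.46] gap 41.9 q [0.04 0.15 1.91 0.   1.08 0.91]
```

>>> {"fn": "servo_tool", "kwargs": {"moves": [{"linear": [0,0,0],"turn": -0.04},{"linear": [0,0,0],"turn": 0},{"linear": [0,0,0],"turn": 0}]}}

```text
clock: 7.98
position: [0.5267, 0.1339, 0.0812]
ee_rot: [-0.232, 0.669, -0.668, 0.229]
force: [-9.4, -2.9, 10.9]
finger_gap: 0.0418
```

```bash
python3 -c "
from h import *
s=st()
c=capture('side')
crop(c,260,180,66,50,12,'pics/z6.png')"
```

```text
t 7.98 p [526.7 133.9  81.2] jawyaw -0.907 tooly [-0.005 -0.001 -1.   ] F [-9.4 -2.9 10.9] Tq [-0.42  1.54 -0.13] gap 41.8 q [ 0.04  0.15  1.91 -0.    1.08  0.95]
```

View pics/z6.png

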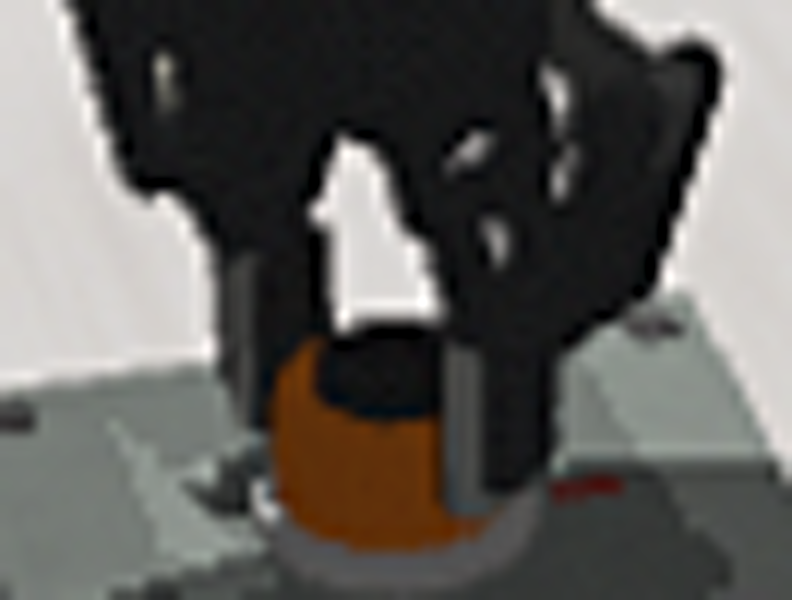

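>>> {"fn": "servo_tool", "kwargs": {"moves": [{"linear": [0,0,0],"turn": 0},{"linear": [0,0,0],"turn": 0},{"linear": [0,0,0],"turn": 0},{"linear": [0,0,15],"turn": 0},{"linear": [0,0,30],"turn": 0},{"linear": [0,0,30],"turn": 0},{"linear": [-30,0,30],"turn": 0},{"linear": [-30,0,0],"turn": 0}], "fingers": 60}}

```text
clock: 8.7
position: [0.473, 0.1344, 0.1918]
ee_rot: [0.226, -0.668, 0.67, -0.234]
force: [0.8, -0.3, 0.5]
finger_gap: 0.0599
```

>>> {"fn": "servo_tool", "kwargs": {"moves": [{"linear": [-20,-40,20],"turn": 0.1},{"linear": [-20,-40,20],"turn": 0.1},{"linear": [0,-40,0],"turn": 0.1},{"linear": [0,-40,0],"turn": 0.1},{"linear": [0,-40,0],"turn": 0.1},{"linear": [0,-40,0],"turn": 0.1},{"linear": [0,0,0],"turn": 0}]}}

```text
clock: 9.28
position: [0.4351, -0.0934, 0.2196]
ee_rot: [0.412, -0.574, 0.576, -0.412]
force: [0.7, 0.1, -0.7]
finger_gap: 0.0604
```

```bash
python3 -c "
from h import *
s=st()
c=capture('side');d=capture('top')
crop(c,260,180,66,50,8,'pics/z7.png');crop(d,270,220,66,50,8,'pics/z7t.png')
a=cv2.imread('pics/z7.png');b=cv2.imread('pics/z7t.png');cv2.imwrite('pics/z7b.png',np.vstack([a,b])[:,:])
crop(d,200,150,320,240,2.5,'pics/t7.png')
"
```

```text
t 9.28 p [435.1 -93.4 219.6] jawyaw -0.327 tooly [ 0.001 -0.003 -1.   ] F [ 0.7  0.1 -0.7] Tq [ 0.03 -0.   -0.06] gap 60.4 q [-0.47 -0.28  2.05 -0.    1.37 -0.14]
```

View pics/z7b.png

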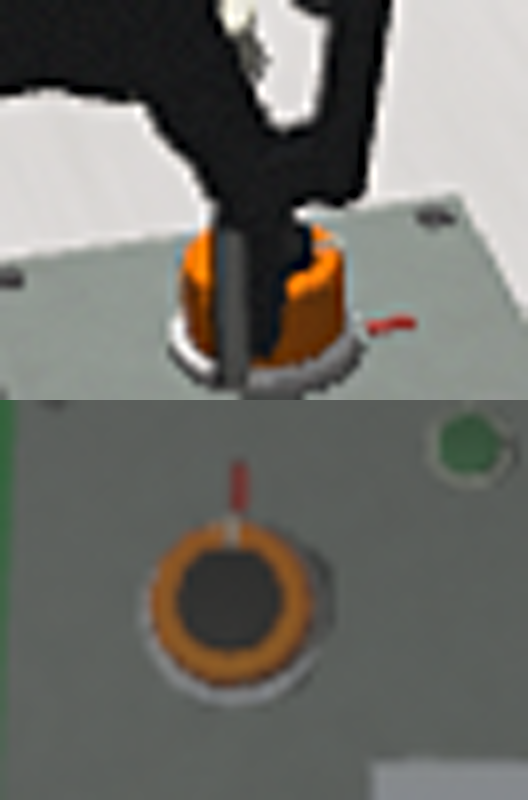

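View pics/t7.png

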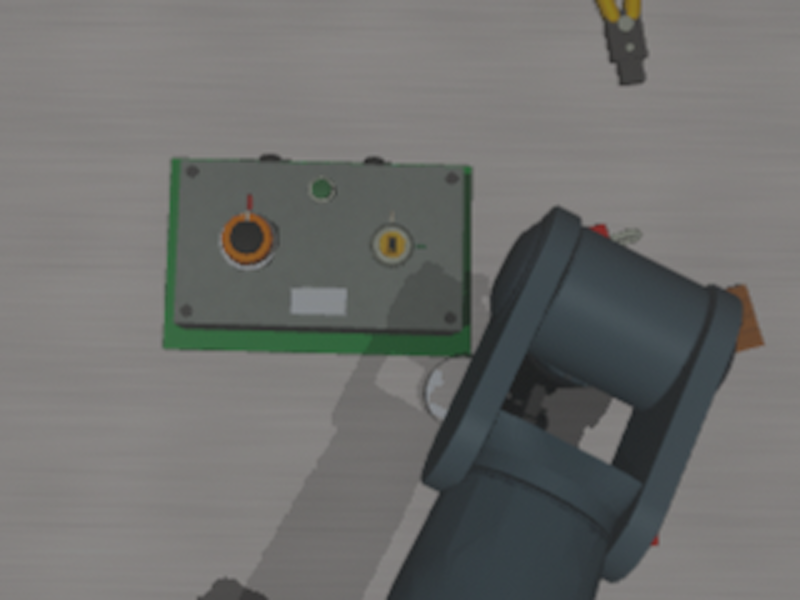

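The white pointer at (233,528) is directly above the ring centre (231,603), on the line to the red mark at (240,490). The ring is locked. Next is the red key.

>>> {"fn": "servo_tool", "kwargs": {"moves": [{"linear": [1,-20,-10],"turn": 0.08},{"linear": [1,-20,-10],"turn": 0.08},{"linear": [1,-20,-10],"turn": 0.08},{"linear": [1,-20,-10],"turn": 0.08},{"linear": [1,-20,-10],"turn": 0.08},{"linear": [1,-20,-10],"turn": 0.08},{"linear": [2,-17,-10],"turn": 0.1},{"linear": [0,0,0],"turn": 0}], "fingers": 36}}

```text
clock: 10.05
position: [0.4428, -0.2249, 0.1472]
ee_rot: [0.56, -0.433, 0.43, -0.56]
force: [-0.5, 0.7, 0.0]
finger_gap: 0.0355
```

>>> {"fn": "servo_tool", "kwargs": {"moves": [{"linear": [0,0,-15],"turn": 0},{"linear": [0,0,-15],"turn": 0},{"linear": [0,0,0],"turn": 0},{"linear": [0,0,0],"turn": 0}]}}

```text
clock: 10.38
position: [0.4431, -0.2231, 0.1189]
ee_rot: [-0.56, 0.433, -0.431, 0.56]
force: [1.5, 0.1, 0.1]
finger_gap: 0.0359
```

```bash
python3 -c "
from h import *
s=st()
c=capture('side');d=capture('top')
crop(c,250,310,100,75,8,'pics/a1.png')
"
```

```text
t 10.38 p [ 443.1 -223.1  118.9] jawyaw 0.257 tooly [-0.001  0.001 -1.   ] F [1.5 0.1 0.1] Tq [ 0.01 -0.04  0.01] gap 35.9 q [-0.7  -0.02  2.01  0.    1.15 -0.95]
```

View pics/a1.png

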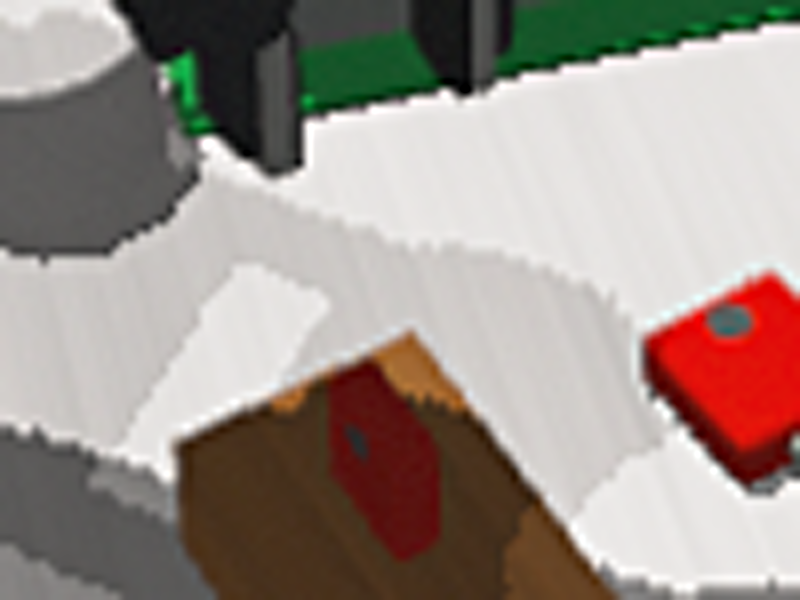

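```bash
cat >> h.py <<'E'
def vline(c,uv,xy):
    o,d=ray(c,uv);A=np.stack([d,[0,0,-1]],1);b=np.array([xy[0],xy[1],0])-o
    s,*_=np.linalg.lstsq(A,b,rcond=None);z=s[1];q=o+d*s[0];return z,np.round((q-[xy[0],xy[1],q[2]])*1e3,1)
E
python3 -c "
from h import *
c=pickle.load(open('side0.pkl','rb'))
p=np.array([443.7,-224,118.9])/1e3;y=.257;j=np.array([np.cos(y),np.sin(y)]);n=np.array([-np.sin(y),np.cos(y)])
for uv,k in(((300,172),-.018),((470,92),.018)):
    print(vline(c,(uv[0]/8+250,uv[1]/8+310),p[:2]+j*k-n*.011))
"
```

```text
(np.float64(0.14676939794255914), array([-1.1,  0.2,  0. ]))
(np.float64(0.14991179178732525), array([ 0.5, -0.1,  0. ]))
```

The front-bottom finger corners come out at z≈0.147–0.150 with xy matching to about 1 mm. So xy is good, and the tips sit about 29 mm above the reported TCP z. I'll descend with force checks.

>>> {"fn": "servo_tool", "kwargs": {"moves": [{"linear": [0.6,-7.4,0],"turn": 0},{"linear": [0,0,-15],"turn": 0},{"linear": [0,0,-15],"turn": 0},{"linear": [0,0,-15],"turn": 0},{"linear": [0,0,-15],"turn": 0},{"linear": [0,0,0],"turn": 0},{"linear": [0,0,0],"turn": 0}]}}

```text
clock: 11.07
position: [0.4438, -0.2324, 0.0595]
ee_rot: [0.56, -0.432, 0.432, -0.56]
force: [-0.0, -1.2, -0.8]
finger_gap: 0.0362
```

```bash
python3 -c "
from h import *
s=st()
c=capture('side')
crop(c,250,310,100,75,8,'pics/a2.png')
"
```

```text
t 11.07 p [ 443.8 -232.4   59.5] jawyaw 0.256 tooly [-0.  0. -1.] F [-0.  -1.2 -0.8] Tq [ 0.02  0.   -0.05] gap 36.2 q [-0.71  0.09  2.03 -0.    1.02 -0.96]
```

View pics/a2.png

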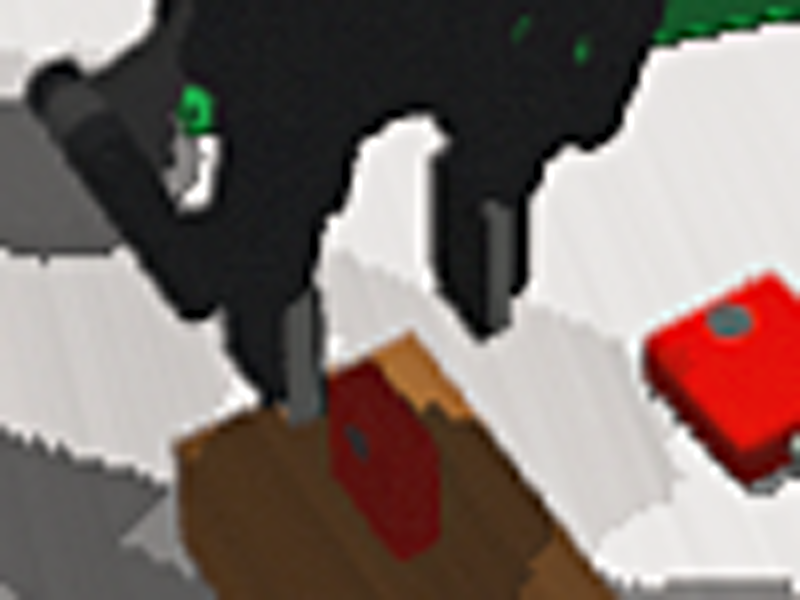

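The tips at (305,425) and (490,335) straddle the red head but are still about 20 mm above it. Continuing down.

>>> {"fn": "servo_tool", "kwargs": {"moves": [{"linear": [0,1.5,-10],"turn": 0},{"linear": [0,0,-10],"turn": 0},{"linear": [0,0,-10],"turn": 0},{"linear": [0,0,0],"turn": 0}]}}

```text
clock: 11.45
position: [0.4423, -0.2294, 0.0268]
ee_rot: [-0.56, 0.434, -0.43, 0.56]
force: [-0.1, 0.1, 0.1]
finger_gap: 0.0362
```

>>> {"fn": "servo_tool", "kwargs": {"moves": [{"linear": [0,0,-4],"turn": 0},{"linear": [0,0,-4],"turn": 0},{"linear": [0,0,-4],"turn": 0},{"linear": [0,0,0],"turn": 0},{"linear": [0,0,0],"turn": 0}]}}

```text
clock: 11.87
position: [0.4437, -0.2307, 0.0171]
ee_rot: [-0.56, 0.432, -0.432, 0.56]
force: [-0.1, -0.8, -0.0]
finger_gap: 0.036
```

```bash
python3 -c "
from h import *
s=st()
c=capture('side')
crop(c,250,310,100,75,8,'pics/a3.png')
p=s['position'];y=.256;j=np.array([np.cos(y),np.sin(y)]);n=np.array([-np.sin(y),np.cos(y)])
for k in(-.018,.018):
  for z in(.040,.045,.05): print(k,z,(proj(c,[*(p[:2]+j*k-n*.011),z])-[250,310])*8)
"
```

```text
t 11.87 p [ 443.7 -230.7   17.1] jawyaw 0.256 tooly [-0.  0. -1.] F [-0.1 -0.8 -0. ] Tq [-0.03  0.04  0.04] gap 36.0 q [-0.71  0.16  2.04 -0.    0.94 -0.96]
-0.018 0.04 [328.45660711 561.46716469]
-0.018 0.045 [327.82691729 545.59775241]
-0.018 0.05 [327.19271562 529.61463246]
0.018 0.04 [479.00227628 491.10115963]
0.018 0.045 [478.9116751  475.27203055]
0.018 0.05 [478.82043652 459.33154038]
```

View pics/a3.png

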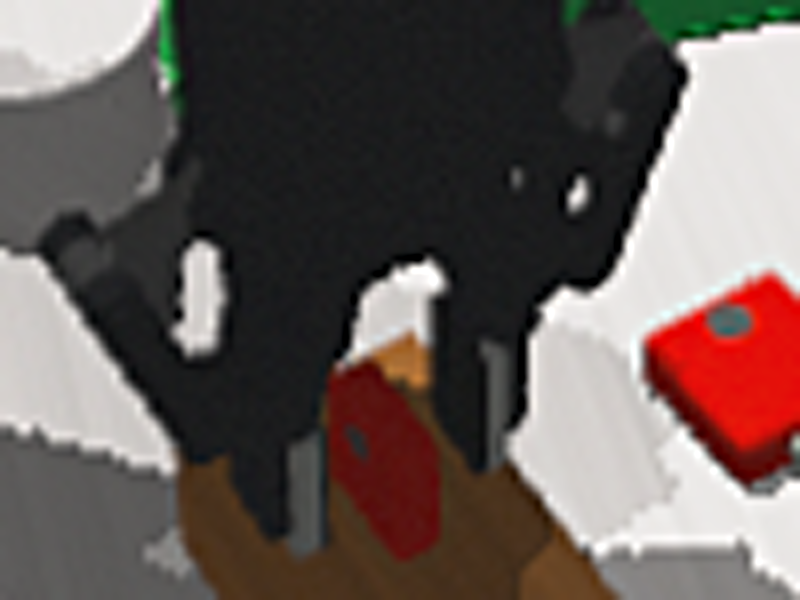

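The tips are at (315,552) and (488,470), z≈45 mm, on both sides of the red head. Closing on the key.

>>> {"fn": "servo_tool", "kwargs": {"moves": [{"linear": [0,0,0],"turn": 0},{"linear": [0,0,0],"turn": 0},{"linear": [0,0,0],"turn": 0},{"linear": [0,0,0],"turn": 0},{"linear": [0,0,0],"turn": 0},{"linear": [0,0,0],"turn": 0}], "fingers": 5}}

```text
clock: 12.42
position: [0.4442, -0.231, 0.0177]
ee_rot: [0.56, -0.432, 0.432, -0.56]
force: [-0.4, -0.3, 2.8]
finger_gap: 0.0108
```

```bash
python3 -c "
from h import *
s=st()
c=capture('side')
crop(c,250,310,100,75,8,'pics/a4.png')
"
```

```text
t 12.42 p [ 444.2 -231.    17.7] jawyaw 0.256 tooly [ 0.001 -0.001 -1.   ] F [-0.4 -0.3  2.8] Tq [0.01 0.04 0.  ] gap 10.8 q [-0.71  0.16  2.04 -0.    0.94 -0.96]
```

View pics/a4.png

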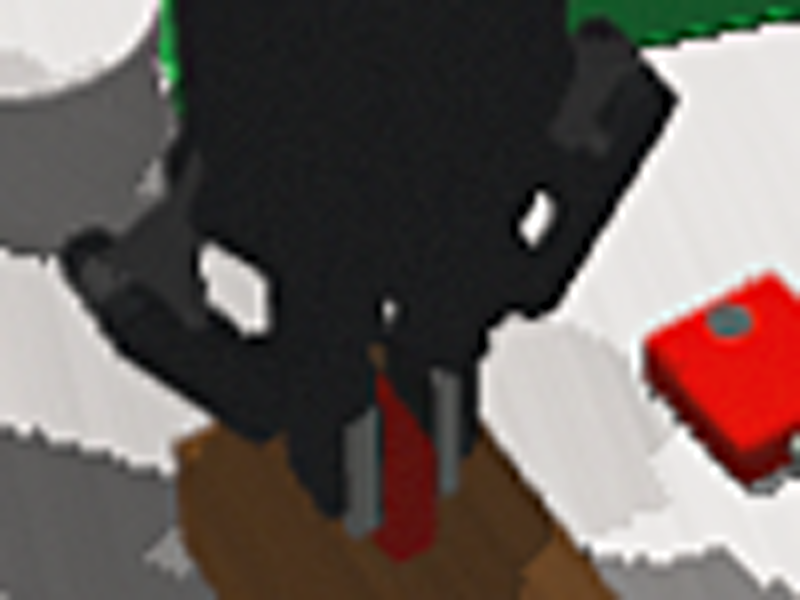

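The key is gripped, with the gap at 10.8 mm and the pads on the head at (360,530) and (445,490). Lifting it straight up.

>>> {"fn": "servo_tool", "kwargs": {"moves": [{"linear": [0,0,5],"turn": 0},{"linear": [0,0,10],"turn": 0},{"linear": [0,0,15],"turn": 0},{"linear": [0,0,25],"turn": 0},{"linear": [0,0,25],"turn": 0},{"linear": [0,0,25],"turn": 0},{"linear": [0,0,25],"turn": 0},{"linear": [0,0,10],"turn": 0}]}}

```text
clock: 13.13
position: [0.4452, -0.2318, 0.1616]
ee_rot: [0.56, -0.43, 0.434, -0.56]
force: [0.7, -0.5, 0.7]
finger_gap: 0.0105
```

>>> {"fn": "servo_tool", "kwargs": {"moves": [{"linear": [6,20,0],"turn": 0.1},{"linear": [7,20,0],"turn": 0.1},{"linear": [7,20,0],"turn": 0.1},{"linear": [7,20,0],"turn": 0.1},{"linear": [7,20,0],"turn": 0.1},{"linear": [7,20,0],"turn": 0.1},{"linear": [7,20,0],"turn": 0.1},{"linear": [0,0,0],"turn": 0}]}}

```text
clock: 13.8
position: [0.4917, -0.0879, 0.1566]
ee_rot: [-0.674, 0.212, -0.211, 0.675]
force: [0.7, -0.1, -0.5]
finger_gap: 0.0107
```

```bash
python3 -c "
from h import *
s=st()
c=capture('side')
crop(c,200,200,200,150,4,'pics/a5.png')
"
```

```text
t 13.8 p [491.7 -87.9 156.6] jawyaw 0.962 tooly [-0.001  0.001 -1.   ] F [ 0.7 -0.1 -0.5] Tq [-0.02 -0.02 -0.04] gap 10.7 q [-0.4  -0.06  1.98  0.    1.22 -1.37]
```

View pics/a5.png

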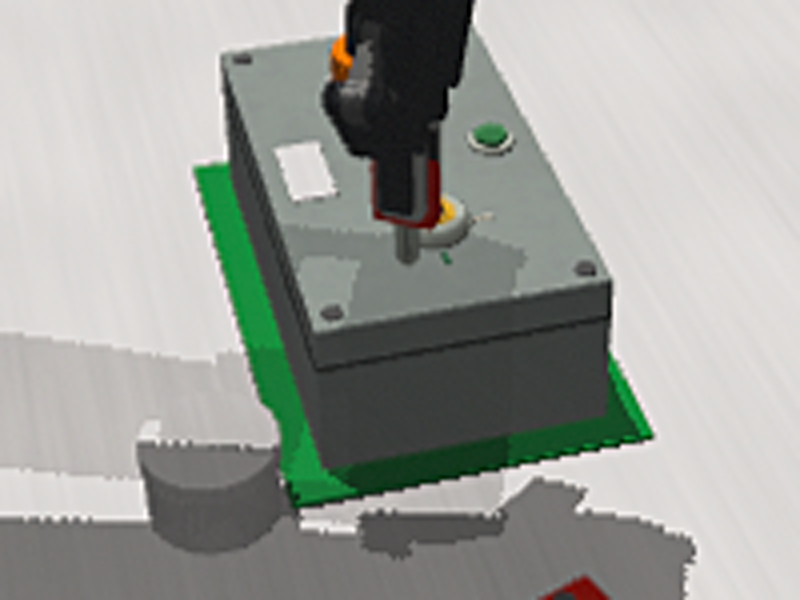

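The key hangs upright in the gripper, with its blade tip at (405,262). Moving over the keyway.

>>> {"fn": "servo_tool", "kwargs": {"moves": [{"linear": [6,16,0],"turn": 0.1},{"linear": [6,16,0],"turn": 0.1},{"linear": [6,16,0],"turn": 0.1},{"linear": [6,16,0],"turn": 0.1},{"linear": [6,16,0],"turn": 0.1},{"linear": [4,8,0],"turn": 0.1},{"linear": [0,0,0],"turn": 0},{"linear": [0,0,0],"turn": 0}]}}

```text
clock: 14.52
position: [0.5254, -0.0033, 0.1569]
ee_rot: [0.707, -0.007, 0.006, -0.707]
force: [-0.2, 0.3, 0.1]
finger_gap: 0.0105
```

>>> {"fn": "servo_tool", "kwargs": {"moves": [{"linear": [0,0,-10],"turn": 0},{"linear": [0,0,-10],"turn": 0},{"linear": [0,0,0],"turn": 0},{"linear": [0,0,0],"turn": 0}]}}

```text
clock: 14.85
position: [0.5246, -0.003, 0.1357]
ee_rot: [-0.707, 0.007, -0.005, 0.707]
force: [-0.5, 0.8, 0.1]
finger_gap: 0.0109
```

```bash
python3 -c "
from h import *
s=st()
c=capture('side')
crop(c,280,205,66,50,12,'pics/a6.png')
p=s['position']
print((proj(c,[p[0],p[1],p[2]-.0087])-[280,205])*12,(proj(c,[.5268,.0043,.104])-[280,205])*12)
"
```

```text
t 14.85 p [524.6  -3.  135.7] jawyaw 1.554 tooly [-0.003  0.001 -1.   ] F [-0.5  0.8  0.1] Tq [0.03 0.02 0.03] gap 10.9 q [-0.22  0.03  1.93 -0.    1.18 -1.78]
[329.42750657 486.26030415] [331.17301814 570.45561896]
```

View pics/a6.png

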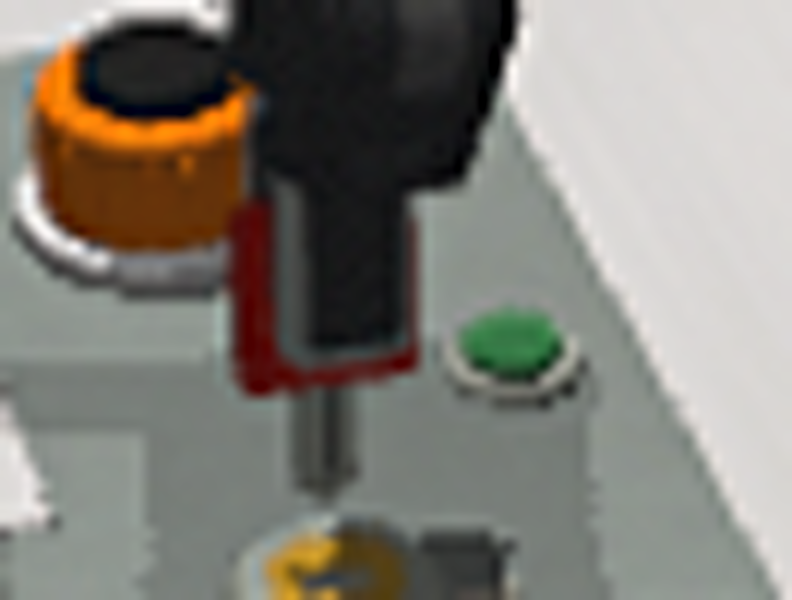

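The blade tip is at (327,492), within half a pixel of the predicted (329,486), so the key pose is well known. Now to the keyway.

>>> {"fn": "servo_tool", "kwargs": {"moves": [{"linear": [1.5,7.2,0],"turn": 0.008},{"linear": [0,0,-10],"turn": 0},{"linear": [0,0,0],"turn": 0},{"linear": [0,0,0],"turn": 0},{"linear": [0,0,0],"turn": 0}]}}

```text
clock: 15.32
position: [0.5272, 0.0046, 0.1271]
ee_rot: [-0.707, 0.002, -0.002, 0.707]
force: [-0.5, 0.5, 0.8]
finger_gap: 0.0108
```

```bash
python3 -c "
from h import *
P=[]
for i in range(6):
    c=capture('side');P.append(env.get_state()['position'])
print(np.round(np.array(P)*1e3,1),np.mean(P,0));p=np.mean(P,0);st()
crop(c,285,215,50,50,12,'pics/a7.png')
print((proj(c,[p[0],p[1],p[2]-.0087])-[285,215])*12,(proj(c,[.5268,.0043,.104])-[285,215])*12)
d=capture('top');crop(d,330,220,60,50,12,'pics/a7t.png')
"
```

```text
[[527.4   4.5 127.3]
 [527.4   4.4 127.5]
 [527.5   4.4 127.5]
 [527.5   4.4 127.5]
 [527.5   4.4 127.5]
 [527.4   4.4 127.5]] [0.52745082 0.00444654 0.12746405]
t 15.62 p [527.4   4.4 127.5] jawyaw 1.564 tooly [ 0. -0. -1.] F [-0.   0.7 -1. ] Tq [-0.02 -0.04 -0.01] gap 10.5 q [-0.21  0.04  1.93 -0.    1.16 -1.77]
[274.12387481 378.34262495] [271.17301814 450.45561896]
```

View pics/a7.png

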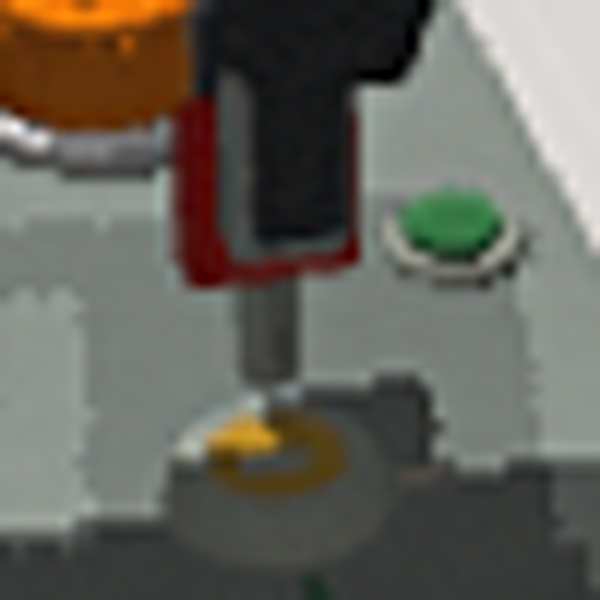

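The blade tip at (270,380) hangs over the slot at (275,455). Descending in small, force-checked steps.

>>> {"fn": "servo_tool", "kwargs": {"moves": [{"linear": [-0.4,0,-5],"turn": 0},{"linear": [0,0,-5],"turn": 0},{"linear": [0,0,-3],"turn": 0},{"linear": [0,0,-2],"turn": 0},{"linear": [0,0,0],"turn": 0},{"linear": [0,0,0],"turn": 0}]}}

```text
clock: 16.17
position: [0.5268, 0.0045, 0.112]
ee_rot: [-0.707, 0.003, -0.002, 0.707]
force: [-0.1, -0.0, -0.4]
finger_gap: 0.0106
```

>>> {"fn": "servo_tool", "kwargs": {"moves": [{"linear": [0,0,-1],"turn": 0},{"linear": [0,0,-1],"turn": 0},{"linear": [0,0,0],"turn": 0}]}}

```text
clock: 16.42
position: [0.5269, 0.0045, 0.1102]
ee_rot: [0.707, -0.002, 0.002, -0.707]
force: [0.5, 0.1, -1.1]
finger_gap: 0.0108
```

```bash
python3 -c "
from h import *
c=capture('side');c=capture('side');st()
crop(c,285,215,50,50,12,'pics/a8.png')
"
```

```text
t 16.52 p [527.    4.5 110.3] jawyaw 1.564 tooly [ 0. -0. -1.] F [ 0.  -1.2 -0.2] Tq [-0.01 -0.04 -0.06] gap 10.7 q [-0.21  0.07  1.94 -0.    1.13 -1.77]
```

View pics/a8.png

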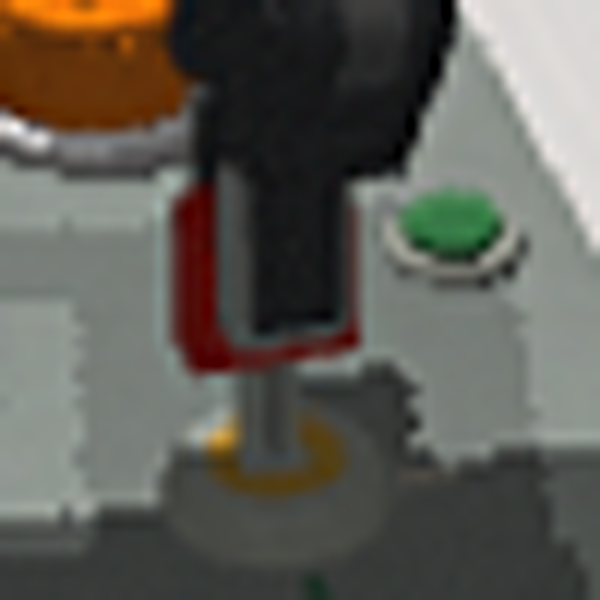

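The tip has reached the slot mouth at (270,465) with no contact force. Continuing down.

>>> {"fn": "servo_tool", "kwargs": {"moves": [{"linear": [0,0,-1],"turn": 0},{"linear": [0,0,-1],"turn": 0},{"linear": [0,0,-1],"turn": 0},{"linear": [0,0,0],"turn": 0}]}}

```text
clock: 16.85
position: [0.5273, 0.0046, 0.1076]
ee_rot: [-0.707, 0.002, -0.003, 0.707]
force: [1.2, 0.1, 0.7]
finger_gap: 0.011
```

>>> {"fn": "servo_tool", "kwargs": {"moves": [{"linear": [0,0,-1],"turn": 0},{"linear": [0,0,-1],"turn": 0},{"linear": [0,0,0],"turn": 0}]}}

```text
clock: 17.1
position: [0.5275, 0.0047, 0.1055]
ee_rot: [-0.707, 0.002, -0.003, 0.707]
force: [2.5, 2.7, 2.0]
finger_gap: 0.0108
```

```bash
python3 -c "
from h import *
st()
"
```

```text
t 17.1 p [527.5   4.7 105.5] jawyaw 1.564 tooly [ 0.002  0.    -1.   ] F [2.5 2.7 2. ] Tq [ 0.4  -0.49  0.02] gap 10.8 q [-0.21  0.07  1.95  0.    1.12 -1.77]
```

The key is about 7 mm into the slot with small forces. Now I'll wiggle it along the slot (world x) while feeding down.

>>> {"fn": "servo_tool", "kwargs": {"moves": [{"linear": [0.3,0.3,0],"turn": 0},{"linear": [1,0,-0.7],"turn": 0},{"linear": [-1,0,-0.7],"turn": 0},{"linear": [-1,0,-0.7],"turn": 0},{"linear": [1,0,-0.7],"turn": 0},{"linear": [0,0,0],"turn": 0}]}}

```text
clock: 17.6
position: [0.5279, 0.005, 0.1031]
ee_rot: [-0.707, 0.002, -0.003, 0.707]
force: [2.7, 3.2, 3.8]
finger_gap: 0.0109
```

```bash
python3 -c "
from h import *
st()
"
```

```text
t 17.6 p [527.9   5.  103.1] jawyaw 1.564 tooly [ 0.002  0.001 -1.   ] F [2.7 3.2 3.8] Tq [ 0.6  -0.61 -0.04] gap 10.9 q [-0.21  0.08  1.95  0.    1.11 -1.77]
```

>>> {"fn": "servo_tool", "kwargs": {"moves": [{"linear": [1.2,0,-0.7],"turn": 0},{"linear": [-1.2,0,-0.7],"turn": 0},{"linear": [-1.2,0,-0.7],"turn": 0},{"linear": [1.2,0,-0.7],"turn": 0},{"linear": [0,0,0],"turn": 0}]}}

```text
clock: 18.02
position: [0.5276, 0.0047, 0.0995]
ee_rot: [0.707, -0.002, 0.003, -0.707]
force: [6.3, 1.4, 0.1]
finger_gap: 0.0112
```

```bash
python3 -c "
from h import *
st()
"
```

```text
t 18.02 p [527.6   4.7  99.5] jawyaw 1.564 tooly [ 0.001 -0.    -1.   ] F [6.3 1.4 0.1] Tq [ 0.29 -1.14 -0.04] gap 11.2 q [-0.21  0.08  1.95  0.    1.11 -1.77]
```

>>> {"fn": "servo_tool", "kwargs": {"moves": [{"linear": [1.6,0,-0.7],"turn": 0},{"linear": [-1.2,0,-0.7],"turn": 0},{"linear": [-1.2,0,-0.7],"turn": 0},{"linear": [1.2,0,-0.7],"turn": 0},{"linear": [0,0,0],"turn": 0}]}}

```text
clock: 18.43
position: [0.528, 0.0047, 0.0972]
ee_rot: [0.707, -0.002, 0.003, -0.707]
force: [3.8, 1.4, 4.5]
finger_gap: 0.0107
```

```bash
python3 -c "
from h import *
st()
"
```

```text
t 18.43 p [528.    4.7  97.2] jawyaw 1.564 tooly [ 0.001 -0.    -1.   ] F [3.8 1.4 4.5] Tq [ 0.38 -0.71  0.02] gap 10.7 q [-0.21  0.09  1.95  0.    1.1  -1.77]
```

>>> {"fn": "servo_tool", "kwargs": {"moves": [{"linear": [1.2,0,-0.7],"turn": 0},{"linear": [-1.2,0,-0.7],"turn": 0},{"linear": [-1.2,0,-0.7],"turn": 0},{"linear": [1.2,0,-0.7],"turn": 0},{"linear": [0,0,0],"turn": 0}]}}

```text
clock: 18.85
position: [0.5277, 0.0048, 0.0938]
ee_rot: [0.707, -0.002, 0.003, -0.707]
force: [5.4, 1.6, 2.3]
finger_gap: 0.0108
```

```bash
python3 -c "
from h import *
st()
"
```

```text
t 18.85 p [527.7   4.8  93.8] jawyaw 1.564 tooly [ 0.001 -0.    -1.   ] F [5.4 1.6 2.3] Tq [ 0.26 -1.11 -0.05] gap 10.8 q [-0.21  0.09  1.95  0.    1.1  -1.77]
```

>>> {"fn": "servo_tool", "kwargs": {"moves": [{"linear": [1.4,0.2,-0.7],"turn": 0},{"linear": [-1.2,0,-0.7],"turn": 0},{"linear": [-1.2,0,-0.7],"turn": 0},{"linear": [1.2,0,-0.7],"turn": 0},{"linear": [0,0,0],"turn": 0}]}}

```text
clock: 19.27
position: [0.5281, 0.0048, 0.0915]
ee_rot: [0.707, -0.002, 0.003, -0.707]
force: [4.6, -0.1, 4.8]
finger_gap: 0.011
```

```bash
python3 -c "
from h import *
st()
"
```

```text
t 19.27 p [528.1   4.8  91.5] jawyaw 1.564 tooly [ 0. -0. -1.] F [ 4.6 -0.1  4.8] Tq [ 0.04 -0.62 -0.01] gap 11.0 q [-0.21  0.1   1.95 -0.    1.09 -1.77]
```

>>> {"fn": "servo_tool", "kwargs": {"moves": [{"linear": [1.2,0,-0.7],"turn": 0},{"linear": [-1.2,0,-0.7],"turn": 0},{"linear": [-1.2,0,-0.7],"turn": 0},{"linear": [1.2,0,-0.7],"turn": 0},{"linear": [0,0,0],"turn": 0}]}}

```text
clock: 19.68
position: [0.5279, 0.0048, 0.0883]
ee_rot: [0.707, -0.002, 0.003, -0.707]
force: [5.4, 0.4, 0.9]
finger_gap: 0.0108
```

```bash
python3 -c "
from h import *
st()
c=capture('side')
crop(c,285,215,50,50,12,'pics/a9.png')
"
```

```text
t 19.68 p [527.9   4.8  88.3] jawyaw 1.564 tooly [ 0.001 -0.001 -1.   ] F [5.4 0.4 0.9] Tq [ 0.04 -1.05 -0.02] gap 10.8 q [-0.21  0.1   1.95 -0.    1.09 -1.77]
```

View pics/a9.png

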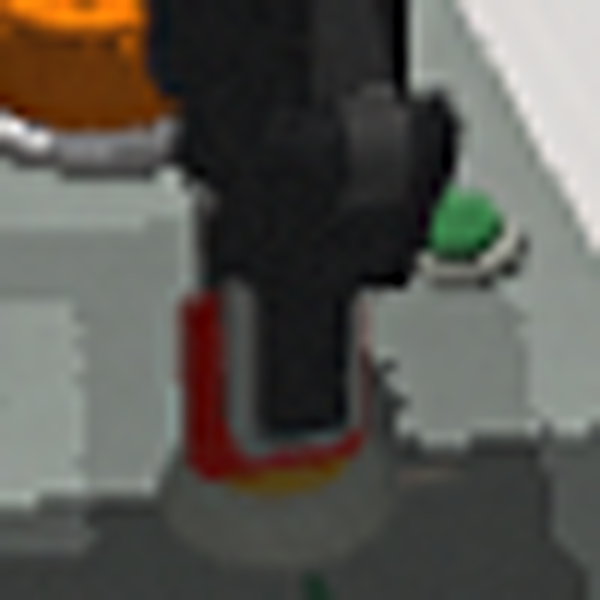

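The head's underside, at (280,465), is almost on the cylinder face. I'll press gently until it seats.

>>> {"fn": "servo_tool", "kwargs": {"moves": [{"linear": [0.8,0,-0.5],"turn": 0},{"linear": [-0.8,0,-0.5],"turn": 0},{"linear": [0.3,0,0],"turn": 0},{"linear": [0,0,0],"turn": 0}]}}

```text
clock: 20.07
position: [0.5281, 0.0049, 0.0877]
ee_rot: [0.707, -0.002, 0.002, -0.707]
force: [3.3, 1.8, 5.7]
finger_gap: 0.0109
```

>>> {"fn": "servo_tool", "kwargs": {"moves": [{"linear": [0,0,-0.5],"turn": 0},{"linear": [0,0,0],"turn": 0},{"linear": [0,0,0],"turn": 0}]}}

```text
clock: 20.32
position: [0.5281, 0.0049, 0.0877]
ee_rot: [0.707, -0.002, 0.002, -0.707]
force: [0.7, 0.1, 8.8]
finger_gap: 0.0107
```

>>> {"fn": "servo_tool", "kwargs": {"moves": [{"linear": [0,0,-0.5],"turn": 0},{"linear": [0,0,0],"turn": 0},{"linear": [0,0,0],"turn": 0}]}}

```text
clock: 20.57
position: [0.5282, 0.0049, 0.0876]
ee_rot: [0.707, -0.002, 0.002, -0.707]
force: [0.3, 0.9, 11.6]
finger_gap: 0.0104
```

```bash
python3 -c "
from h import *
st()
"
```

```text
t 20.57 p [528.2   4.9  87.6] jawyaw 1.564 tooly [-0.001 -0.    -1.   ] F [ 0.3  0.9 11.6] Tq [ 0.11 -0.02  0.04] gap 10.4 q [-0.21  0.1   1.95 -0.    1.09 -1.77]
```

The z reading has settled at 87.7 mm, exactly the predicted home height, while the push rose to 11.6 N. The key is fully seated, so I'll turn it clockwise.

>>> {"fn": "servo_tool", "kwargs": {"moves": [{"linear": [0,0,0],"turn": -0.08},{"linear": [0,0,0],"turn": -0.08},{"linear": [0,0,0],"turn": -0.08},{"linear": [0,0,0],"turn": -0.08},{"linear": [0,0,0],"turn": -0.08},{"linear": [0,0,0],"turn": 0}]}}

```text
clock: 21.07
position: [0.5279, 0.0047, 0.0876]
ee_rot: [0.693, -0.144, 0.143, -0.692]
force: [-1.2, 0.9, 11.4]
finger_gap: 0.0111
```

```bash
python3 -c "
from h import *
st()
"
```

```text
t 21.07 p [527.9   4.7  87.6] jawyaw 1.162 tooly [-0.001 -0.001 -1.   ] F [-1.2  0.9 11.4] Tq [-0.07  0.15 -0.  ] gap 11.1 q [-0.21  0.1   1.95 -0.    1.09 -1.37]
```

>>> {"fn": "servo_tool", "kwargs": {"moves": [{"linear": [0,0,0],"turn": -0.08},{"linear": [0,0,0],"turn": -0.08},{"linear": [0,0,0],"turn": -0.08},{"linear": [0,0,0],"turn": -0.08},{"linear": [0,0,0],"turn": -0.08},{"linear": [0,0,0],"turn": 0}]}}

```text
clock: 21.57
position: [0.528, 0.0046, 0.0876]
ee_rot: [0.651, -0.278, 0.278, -0.65]
force: [-0.4, 0.2, 12.9]
finger_gap: 0.0108
```

```bash
python3 -c "
from h import *
st()
"
```

```text
t 21.57 p [528.    4.6  87.6] jawyaw 0.762 tooly [-0.001 -0.001 -1.   ] F [-0.4  0.2 12.9] Tq [-0.13  0.14  0.05] gap 10.8 q [-0.21  0.1   1.95 -0.    1.09 -0.97]
```

>>> {"fn": "servo_tool", "kwargs": {"moves": [{"linear": [0,0,0],"turn": -0.08},{"linear": [0,0,0],"turn": -0.08},{"linear": [0,0,0],"turn": -0.08},{"linear": [0,0,0],"turn": -0.08},{"linear": [0,0,0],"turn": -0.08},{"linear": [0,0,0],"turn": -0.08},{"linear": [0,0,0],"turn": -0.08},{"linear": [0,0,0],"turn": 0}]}}

```text
clock: 22.23
position: [0.5277, 0.0044, 0.0876]
ee_rot: [0.549, -0.447, 0.447, -0.547]
force: [-2.6, -2.0, 12.3]
finger_gap: 0.0107
```

```bash
python3 -c "
from h import *
st()
c=capture('side')
crop(c,285,215,50,50,12,'pics/b1.png')
"
```

```text
t 22.23 p [527.7   4.4  87.6] jawyaw 0.202 tooly [-0.002 -0.001 -1.   ] F [-2.6 -2.  12.3] Tq [-0.2   0.34  0.1 ] gap 10.7 q [-0.21  0.1   1.95 -0.    1.09 -0.41]
```

View pics/b1.png

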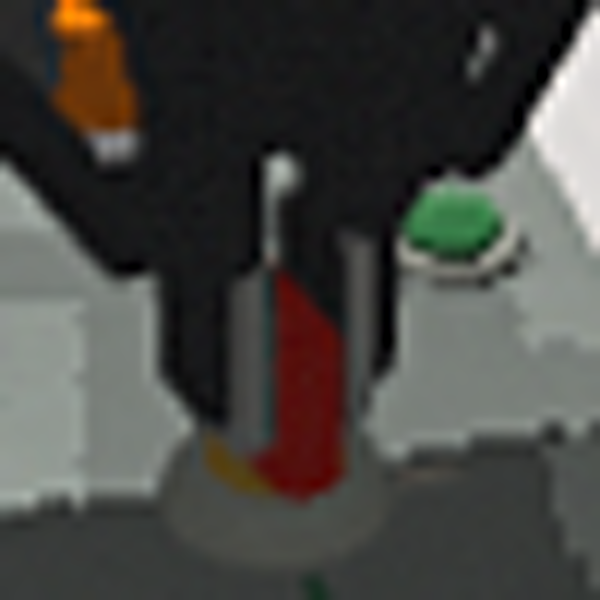

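The key has turned with the gripper to about 1.36 rad and is still seated, with the head at (300,490). Turning the rest of the way to the stop.

>>> {"fn": "servo_tool", "kwargs": {"moves": [{"linear": [0,0,0],"turn": -0.06},{"linear": [0,0,0],"turn": -0.06},{"linear": [0,0,0],"turn": -0.06},{"linear": [0,0,0],"turn": -0.05},{"linear": [0,0,0],"turn": 0}]}}

```text
clock: 22.7
position: [0.5274, 0.0044, 0.0876]
ee_rot: [-0.494, 0.507, -0.506, 0.492]
force: [-3.1, -1.2, 13.2]
finger_gap: 0.0108
```

```bash
python3 -c "
from h import *
st()
"
```

```text
t 22.7 p [527.4   4.4  87.6] jawyaw -0.027 tooly [-0.003 -0.001 -1.   ] F [-3.1 -1.2 13.2] Tq [-0.22  0.54  0.08] gap 10.8 q [-0.21  0.1   1.95 -0.    1.09 -0.18]
```

>>> {"fn": "servo_tool", "kwargs": {"moves": [{"linear": [0,0,0],"turn": -0.03},{"linear": [0,0,0],"turn": -0.03},{"linear": [0,0,0],"turn": 0},{"linear": [0,0,0],"turn": 0}]}}

```text
clock: 23.03
position: [0.5274, 0.0044, 0.0876]
ee_rot: [-0.479, 0.521, -0.52, 0.477]
force: [-2.9, -2.2, 13.6]
finger_gap: 0.0109
```

```bash
python3 -c "
from h import *
st()
"
```

```text
t 23.03 p [527.4   4.4  87.6] jawyaw -0.085 tooly [-0.003 -0.001 -1.   ] F [-2.9 -2.2 13.6] Tq [-0.3   0.54  0.1 ] gap 10.9 q [-0.21  0.1   1.95 -0.    1.09 -0.12]
```

>>> {"fn": "servo_tool", "kwargs": {"moves": [{"linear": [0,0,0],"turn": -0.03},{"linear": [0,0,0],"turn": 0},{"linear": [0,0,0],"turn": 0},{"linear": [0,0,0],"turn": 0}]}}

```text
clock: 23.37
position: [0.5273, 0.0044, 0.0876]
ee_rot: [-0.472, 0.528, -0.528, 0.469]
force: [-3.0, -1.6, 13.0]
finger_gap: 0.0106
```

```bash
python3 -c "
from h import *
st()
c=capture('side');st()
crop(c,260,180,90,80,8,'pics/b2.png')
"
```

```text
t 23.37 p [527.3   4.4  87.6] jawyaw -0.115 tooly [-0.003 -0.001 -1.   ] F [-3.  -1.6 13. ] Tq [-0.22  0.59  0.12] gap 10.6 q [-0.21  0.1   1.95 -0.    1.09 -0.09]
t 23.42 p [527.3   4.4  87.5] jawyaw -0.115 tooly [-0.003 -0.001 -1.   ] F [-2.9 -0.8 12.7] Tq [-0.22  0.58  0.09] gap 10.8 q [-0.21  0.1   1.95 -0.    1.09 -0.09]
```

View pics/b2.png

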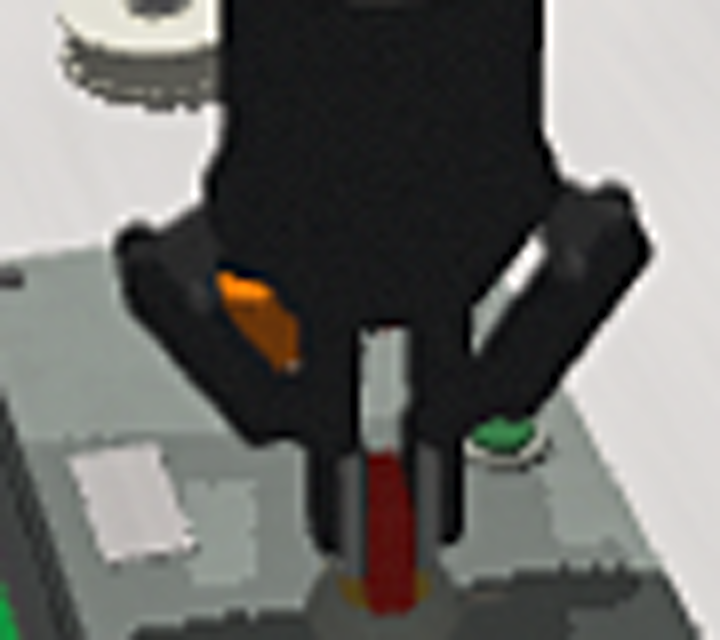

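The key head at (390,590) now lies along the box's y, held by both pads and seated on the cylinder. The wrist has turned 1.68 rad, so even after 0.15 rad of play the cylinder is well past 1.3. Handing in.

```bash
python3 -c "
from h import *
env.hand_in();st()
"
```

```text
the job is handed in; nothing more can be done
the job is handed in; nothing more can be done
```

I locked the ring, seated the red key in the switch and turned it to the green mark, then handed the job in with the gripper still holding it there. `hand_in` gives no verdict, and it refused any state reading afterwards, so these checks are from just before it.

- **Ring:** I turned it about 1.0 rad clockwise. With the gripper clear, the top view showed the white pointer lined up with the red mark. I did not measure the ring angle again after that.
- **Key insertion:** I wiggled the key 1 to 1.2 mm to and fro along the slot while pushing. It stopped at exactly the predicted home height, and the wrist force readings during insertion stayed below about 12 N.
- **Key turn:** The wrist turned 1.68 rad clockwise. Allowing for 0.15 rad of play, the cylinder is at about 1.53 rad or more. At the end the wrist moment was about 0.1 N m, the grip gap 10.8 mm and the downward push about 13 N.
- **Bystanders:** The black key, tin, pulley and crimper were never approached closely. I did not measure their positions again at the end.

**Disagreements:**
- The fingertips appeared about 29 mm higher in the side view than the reported tool height. My first close on the ring missed above it, so I set the gripping heights from the pictures instead.
- The gap on the 44 mm ring read 41.5 mm.
- Wrist moment readings during the ring turn were too inconsistent to show the stop, so I relied on the pointer picture.

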